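Rack two dumbbells two-deep on the tree

TASK

Put both dumbbells away on the lower arms of the dumbbell tree: first the small blue one in the inner cradle, under the yellow guards next to the post, then the big green one in the outer cradle in front of it. Set each down squarely in the middle of its cradle rather than dropping it, let go of each, and leave the cone, bottle and grip trainer where they are.

Things in the scene. Friction and masses are not known exactly. Their poses are not given: they have to be found in the camera images.
- small_center (a point): centre (half-way up, mid handle) of the small dumbbell: 150 mm long along its own y axis, two round blue heads 56 mm across and 36 mm long, between them a steel handle 28 mm thick, 78 mm long; 0.4 to 0.75 kg. Starts level in a low black rubber rest on the crate (6 mm plate, 16 mm ridges beside the heads only), centre 34 mm above the crate top. Its x and z axes mean nothing.
- big_center (a point): centre (half-way up, mid handle) of the big dumbbell: same shape, 150 mm long along its own y axis, round green heads 64 mm across and 36 mm long, steel handle 28 mm thick, 78 mm long; 0.5 to 0.9 kg. Starts in a like rubber rest on the crate, centre 38 mm above the crate top. Too big for the inner cradle. Its x and z axes mean nothing.
- inner_seat (a point): centre of the small dumbbell when seated in the inner cradle of the black fixed tree, 150 mm above the floor. x: level, from the tree's open front in to its post; y: along the cradle, a seated dumbbell's y lies along it either way; z up. Heads rest on level bars 14 mm thick at x -23 and +23, |y| 37 to 87 mm, tops 19 mm below this point: pass over them 9 mm or more above it. |y| under 37 is open.
- outer_seat (a point): centre of the big dumbbell when seated in the outer cradle: 75 mm in front of (-x) and 5 mm above inner_seat, 155 mm above the floor, same axes. Like bars at x -23 and +23 mm, |y| 37 to 87, tops level with the inner ones; the dumbbell sinks 8 mm between them. Open above; the arms end at x -33. A dumbbell lying here bars the way to the inner cradle.
- guard (a point): middle of the front lower edge of the two yellow guard plates, 15 mm in front of and 46 mm above inner_seat, same axes. They cover the inner heads' places: |y| 50 to 95 mm, x 0 to 61, 5 mm thick; between them is open. So the small dumbbell comes in level from the front, 9 to 18 mm above its seat, then is lowered. Guard posts: x 49 to 61, |y| 85 to 95.
- shelf_edge (a point): middle of the front lower edge of the tree's upper shelf, 5 mm in front of and 155 mm above inner_seat, same axes; shelf x 0 to 85, |y| under 50 mm, a stored dumbbell (|y| to 75) on it. It hangs over the inner cradle, so a gripper fits only tilted, leaning out to the front by 35 to 45 degrees. The post is 40 mm wide, its face at x 80; a cross bar there lies 32 mm or more below the inner seat.
- crate: upturned wooden crate, fixed, 320 (x) x 400 (y) x 100 mm high with a flat slatted top; origin at the centre of its underside. The dumbbells lie on its half nearer the robot, the bystanders on the far half.
- cone: orange plastic cone with a white band, base 85 mm square, 125 mm high, loose on the crate; origin at the centre of its underside. Leave alone.
- bottle: stainless bottle, 66 mm in diameter, 200 mm high, standing loose on the crate; origin at the centre of its underside. Leave alone.
- trainer: chrome V-shaped grip trainer lying flat, about 120 x 82 x 22 mm, loose on the crate; origin under its middle. Leave alone.
There are look-alikes about, which are no part of the job. There is more than one size of the part that bears small_center; the job needs the largest. Leave any purple look-alike of the part that bears big_center alone.

How it is judged:
By the outcome, as a careful person would: the job done as asked, in the order asked, and still so for the second after the job is handed in, with the robot touching nothing.
It also fails if it takes over 72 s, if anything falls off the work surface, if the arm or the gripper's body presses on something with over 40 N, if the wrist force passes 120 N, or if a joint passes its speed limit or range.

ROBOT

A 6-joint arm with a two-finger parallel gripper is mounted at the origin on the work surface. World frame = base frame: x ahead of the robot, y to its left, z up, the work surface at z = 0. Lengths are in mm, angles in rad, forces in N, time in s.
With the tool pointing down it reaches from about 250 to 725 mm from the base axis. Payload 9.7 kg.
Tool frame: the origin (TCP) lies at the very end of the fingers, on their centre line; the grasp point (between the pads) lies 19 mm behind it (r.hold_point_z is the distance from the TCP to the grasp point, in mm); z points along the fingers, x is the direction in which the jaws open and shut, and the axes are right-handed (so a half turn about z gives the same grasp; the last joint's range is limited). The gripper opens to 85 mm and grips with 20 to 120 N. Pads are 22 mm wide; open, the fingers measure 114 mm over their backs; the gripper's body (76 mm by 85 mm) begins 54 mm behind the grasp point. The pads swing forward as they close: fully open they stand 13 mm farther back than shut.
Start: joints at [1.175, 0.087, 0.176, 1.66, 0, 1.571], TCP at [212.048, 507.477, 231.284] pointing down, gripper open.
Joint ranges: [-3.13, 3.13], [-0.85, 1.81], [-1.15, 1.24], [-2.2, 2.28], [-1.44, 1.52], [-3.14, 3.14]. Speed limits (rad/s): [2.22, 2.22, 2.57, 3.14, 3.14, 3.14].

INTERFACE

Orientations are given as a unit quaternion [x, y, z, w].
In Python, from rig import r gives the robot as it stands. The module is installed in compiled form; this text tells all that it offers.
- The arm moves only by the tool send_rows, never from a script. Its argument "moves" is a list of rows, each an object of numbers: "jaw": the opening, from -1 (shut) to 1 (fully open); "tx", "ty", "tz": the shift along the tool's x, y, z in units of 25 mm (1.0 is 25 mm); "roll": the turn about the tool's z in units of 5 degrees (1.0 is 5 degrees). In form: [{"jaw": .., "tx": .., "ty": .., "tz": .., "roll": ..}, ...]. A call has 1 to 12 rows; each row is the pose to reach, as a shift and turn from the pose commanded when the call began, along the tool's axes at that moment; what a row does not reach only later rows make up. A row lasts 1/12 s, in which the tool goes at most 41.7 mm and 7.16 degrees, less where a joint would pass 70% of its speed; a pose out of reach is approached as far as the arm can. A call with a gripper value outside its range is refused whole. The fingers move at their own pace and stop on an object; "force" is the grip in N (left out, the last holds). Time passes only in rows, so rows that repeat a pose let the fingers close. It gives the time, the measured TCP pose, the force and the opening at its end, in the units of the state.
- r.state(): the state, without advancing time (a new reading comes with each control period).
- r.grab_frame(name): name is "side" or "top"; returns the picture (420x560x3 uint8, red, green, blue); there is no depth.
- r.camera_params(name): a dict with "fx", "fy", "cx", "cy" (pixels), "rvec" (rotation vector, rad) and "tvec" (3), from world to camera coordinates, as OpenCV has them. Camera axes: x right, y down, z forward; pixel columns grow to the right and rows downward; lengths in mm; the calibration is good to about 2 mm. A picture is of the moment at which its call begins. camera_params takes no time and is no camera call.
- r.finish_job(): hands the job in, once; it reports no verdict.
Trained networks look in the newest picture that a camera, given by its name, has taken for a name from the list of things; names that differ only in an ending like _2 or _b are one class to them, and where a whole thing is asked for, a point or a joint stands for the part that bears it (a point fixed in the world has none). Each returns a list of dicts, best first, with "confidence" (0 to 1); they miss things now and then, are a little off and sometimes report something else, mostly with a low value. They report only what shows in the picture. A call takes as long as a camera call. They do not tell look-alikes from the thing itself.
- r.masks_of(target, camera): "region" (420x560 bool, what is visible of it) and "rect" ([left, top, right, bottom] in pixels, round what is visible of it).
The state is a dict: "clock": time; "q": joint angles; "dq": joint speeds; "joint_torque": joint torques, N m; "ee_pos": TCP position; "tool_rot": TCP orientation; "contact_force": force on the tool from outside, world axes, zero at the start; "wrist_torque": the same for the moment, N m; "grip_width": finger opening in mm.
Only numpy, scipy, OpenCV 4.12 (cv2) and the standard library are available. Lean on these libraries where they do the work, as an engineer would, in place of code of your own. Each camera call takes 0.05 s, during which the arm holds its last target.

## Working session

There is one attempt and no reset: what is moved stays moved. The work goes in short steps, Python scripts to look and compute and a tool call to move; the robot and the scene stay as the last step left them, time stands still between calls to the robot, and variables do not carry over. Pictures are saved under pics/ and viewed, and the job is handed in when it is done.

Besides the shell and the picture viewer there is one more tool, called as name(argument=value, ...) on one line, values as JSON. send_rows: Moves the arm, as the interface text tells. Its arguments: {"type":"object","properties":{"moves":{"type":"array"},"force":{"type":"number"}},"required":["moves"]}

```bash
mkdir -p pics; ls; python3 - <<'E'
from rig import r
import cv2
print(r.state())
for n in("side","top"):
    im=r.grab_frame(n); cv2.imwrite(f"pics/{n}0.png",im[:,:,::-1]); print(r.camera_params(n))
print(r.hold_point_z)
E
```

```text
pics
{'clock': 0.0, 'q': array([ 1.17499692e+00,  8.74623348e-02,  1.75136557e-01,  1.65980328e+00,
       -1.78418043e-05,  1.57079137e+00]), 'dq': array([-0.00128353, -0.00171808, -0.00098565,  0.00132121,  0.00043285,
        0.00027587]), 'joint_torque': array([ 2.57714295e-03, -5.20384991e+01,  4.64806044e+01,  1.60905684e-02,
       -2.77890035e-05,  1.48983435e-05]), 'ee_pos': array([211.96638487, 507.26485702, 230.58307302]), 'tool_rot': array([ 8.32328275e-01,  5.54282599e-01, -5.49692678e-04,  3.76777632e-04]), 'contact_force': array([-0.37728568, -0.33236272, -1.0691332 ]), 'wrist_torque': array([ 0.01401087, -0.00539475, -0.01826174]), 'grip_width': 85.05743985089887}
{'fx': 471.25937728488964, 'fy': 471.25937728488964, 'cx': 282.64698708147546, 'cy': 206.32078557085472, 'rvec': array([ 2.25348291, -0.76673191,  0.2948905 ]), 'tvec': array([-434.70431744,  312.85879184, 1169.07669751])}
{'fx': 473.98774870014705, 'fy': 473.98774870014705, 'cx': 284.77994430594407, 'cy': 204.58981284435706, 'rvec': array([ 2.2033628 , -2.13844386,  0.12568872]), 'tvec': array([-123.92704484,  496.18303701, 1256.91848174])}
18.700000000000003
```

View pics/side0.png

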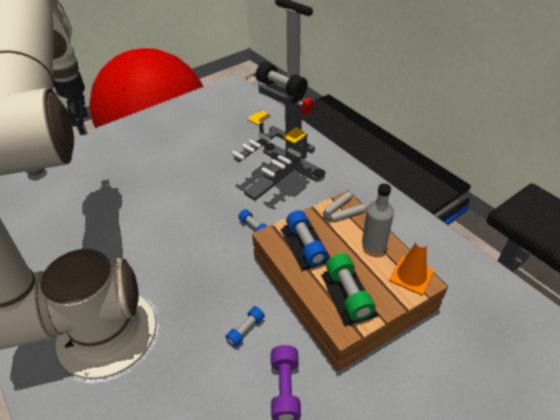

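View pics/top0.png

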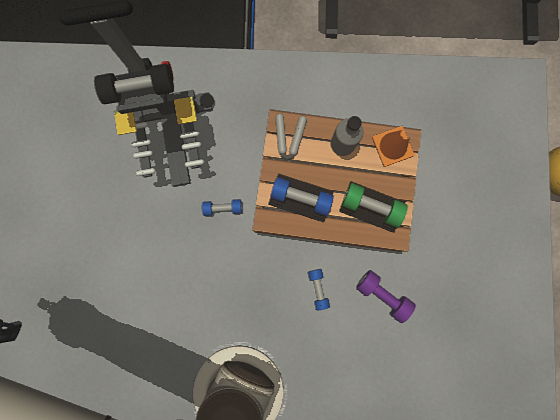

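```bash
cat > h.py <<'E'
import numpy as np, cv2
from rig import r
def P(cam):
    p=r.camera_params(cam); K=np.array([[p['fx'],0,p['cx']],[0,p['fy'],p['cy']],[0,0,1]]); return p['rvec'],p['tvec'],K
def proj(cam,X):
    a,b,K=P(cam); return cv2.projectPoints(np.asarray(X,float).reshape(-1,3),a,b,K,None)[0].reshape(-1,2)
def atz(cam,uv,z):
    a,b,K=P(cam); R=cv2.Rodrigues(a)[0]; c=-R.T@b; d=R.T@np.linalg.inv(K)@np.array([*uv,1.]); return c+d*(z-c[2])/d[2]
E
python3 - <<'E'
from h import *
for n in("side","top"):
    im=cv2.imread(f"pics/{n}0.png")
    for t in("small_center","big_center"):
        r.grab_frame(n) if 0 else None
        for d in r.masks_of(t,n): 
            ys,xs=np.nonzero(d['region']); print(n,t,round(d['confidence'],2),d['rect'],len(xs), atz(n,(xs.mean(),ys.mean()),134 if t[0]=='s' else 138).round(0))
s=cv2.imread("pics/side0.png");t=cv2.imread("pics/top0.png")
cv2.imwrite("pics/c1.png",np.hstack([cv2.resize(s[180:330,230:390],(400,375),interpolation=2),cv2.resize(t[155:245,245:425],None,fx=2.2,fy=375/90,interpolation=2) if 0 else cv2.resize(t[130:280,260:420],(400,375),interpolation=2)]))
cv2.imwrite("pics/c2.png",np.hstack([cv2.resize(s[50:210,210:340],(400,492),interpolation=2),cv2.resize(t[50:210,90:220],(400,492),interpolation=2)]))
E
```

```text
side small_center 0.79 [288.8, 210.4, 327.2, 267.2] 999 [ 509. -152.  134.]
side small_center 0.79 [226.1, 306.4, 262.2, 349.0] 560 [ 242. -266.  134.]
side small_center 0.48 [239.3, 211.4, 265.5, 229.2] 271 [431. -11. 134.]
side small_center 0.22 [232.8, 1.2, 324.4, 201.6] 6355 [802. 332. 134.]
side big_center 0.96 [325.3, 253.4, 376.9, 320.4] 1561 [ 492. -333.  138.]
side big_center 0.71 [269.1, 345.8, 300.8, 420.0] 1679 [ 233. -422.  138.]
side big_center 0.28 [389.8, 243.0, 432.1, 290.2] 1306 [ 641. -390.  138.]
top small_center 0.77 [205.1, 198.8, 242.8, 217.4] 442 [477.  48. 134.]
top small_center 0.72 [269.6, 180.1, 334.5, 214.8] 981 [ 511. -148.  134.]
top small_center 0.68 [310.1, 270.4, 330.9, 305.4] 431 [ 285. -196.  134.]
top big_center 0.98 [355.2, 269.6, 414.6, 321.5] 1148 [ 271. -360.  138.]
top big_center 0.93 [342.9, 184.1, 409.8, 228.9] 1155 [ 493. -332.  138.]
```

View pics/c1.png

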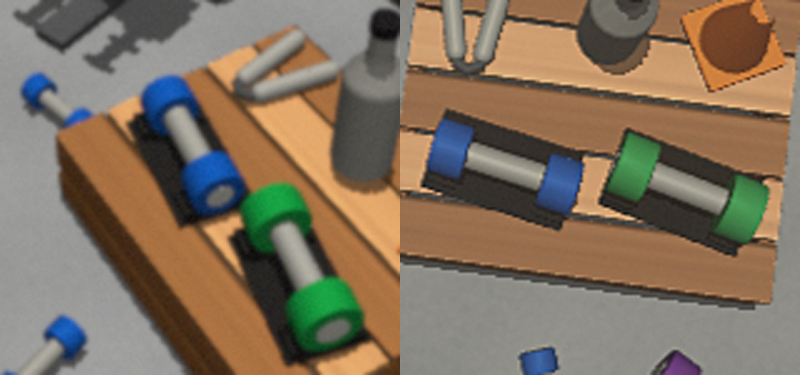

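View pics/c2.png

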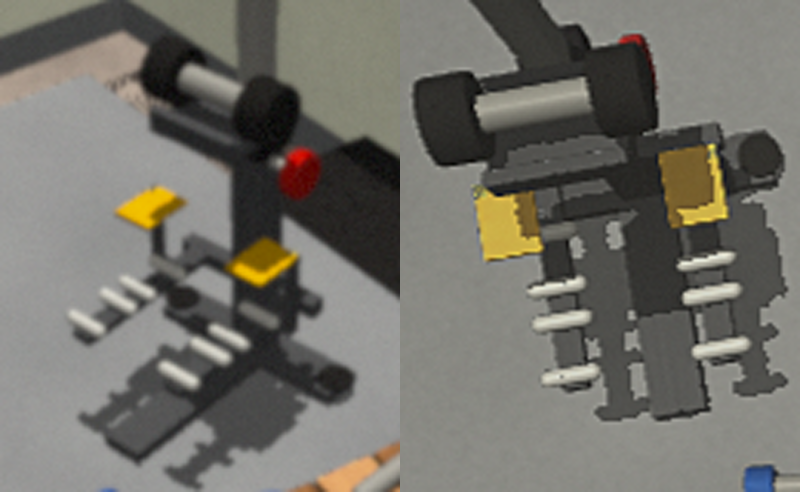

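```bash
cat > fit.py <<'E'
from h import *
from scipy.optimize import minimize
S=4
def hullmask(cam,pts,shape=(420,560)):
    m=np.zeros(shape,np.uint8)
    for p in pts:
        u=proj(cam,p); h=cv2.convexHull((((u+0.5)*16*1)).astype(np.float32))
        big=None
        yield u
def render(cam,parts,box):
    x0,y0,x1,y1=box; m=np.zeros(((y1-y0)*S,(x1-x0)*S),np.uint8)
    for p in parts:
        u=(proj(cam,p)-[x0,y0]+0.5)*S-0.5
        h=cv2.convexHull(u.astype(np.float32)); cv2.fillConvexPoly(m,np.round(h*16).astype(np.int32),1,shift=4)
    return cv2.resize(m.astype(np.float32),(x1-x0,y1-y0),interpolation=cv2.INTER_AREA)
def cyl(y0,y1,R):
    a=np.linspace(0,2*np.pi,32,endpoint=False)
    return np.array([[R*np.cos(t),y,R*np.sin(t)] for y in(y0,y1) for t in a])
def boxp(x0,x1,y0,y1,z0,z1): return np.array([[x,y,z] for x in(x0,x1) for y in(y0,y1) for z in(z0,z1)],float)
def place(p,x,y,z,yaw):
    c,s=np.cos(yaw),np.sin(yaw); return p@np.array([[c,s,0],[-s,c,0],[0,0,1]])+[x,y,z]
def fit(obs,parts,z,x0,cams,boxes,freez=False):
    def cost(v):
        zz=v[3]*1 if freez else z
        return sum(((cv2.GaussianBlur(render(c,[place(p,v[0],v[1],zz,v[2]/100) for p in parts],boxes[c]),(0,0),1.)-cv2.GaussianBlur(obs[c],(0,0),1.))**2).sum() for c in cams)
    v0=list(x0)+([z] if freez else [])
    sim=np.array([v0]+[[v0[j]+(8 if i==j else 0) for j in range(len(v0))] for i in range(len(v0))],float)
    return minimize(cost,v0,method='Nelder-Mead',options=dict(initial_simplex=sim,xatol=.05,fatol=.01,maxiter=600))
def color(im,kind):
    h=cv2.cvtColor(im,cv2.COLOR_BGR2HSV).astype(int); H,Sa,V=h[...,0],h[...,1],h[...,2]
    if kind=='blue': m=(H>100)&(H<125)&(Sa>120)&(V>40)
    if kind=='green': m=(H>50)&(H<80)&(Sa>100)&(V>40)
    if kind=='yellow': m=(H>16)&(H<32)&(Sa>140)
    if kind=='white': m=(Sa<45)&(V>175)
    return m.astype(np.float32)
def crop(m,b): return m[b[1]:b[3],b[0]:b[2]]
E
cat > run1.py <<'E'
from fit import *
im={n:cv2.imread(f"pics/{n}0.png") for n in("side","top")}
def go(name,kind,parts,z,x0,boxes):
    obs={c:crop(color(im[c],kind),boxes[c]) for c in boxes}
    for cams in(["side","top"],["side"],["top"]):
        for fz in ([False,True] if len(cams)==2 else [False]):
            f=fit(obs,parts,z,x0,cams,boxes,fz); print(name,cams,f.x.round(2),round(f.fun,1),"obs",[round(float(obs[c].sum())) for c in cams])
hs=[cyl(39,75,28),cyl(-75,-39,28)]; hb=[cyl(39,75,32),cyl(-75,-39,32)]
go('small','blue',hs,134,(510,-150,-15),dict(side=(280,203,335,275),top=(262,170,340,222)))
go('big','green',hb,138,(492,-332,-18),dict(side=(318,245,385,328),top=(335,175,415,235)))
pl=[boxp(-15,46,50,95,46,51),boxp(-15,46,-95,-50,46,51)]
tx=dict(side=(230,100,330,160),top=(105,90,205,145))
bars=[boxp(x-7,x+7,s*37,s*87,-33,-19) for x in(-98,-52,-23) for s in(1,-1)]
go('bars','white',bars,150,(590,250,10),dict(side=(225,125,300,185),top=(125,125,210,190)))
go('plates','yellow',pl,150,(650,230,10),tx)
E
python3 run1.py
```

```text
small ['side', 'top'] [ 510.06 -148.37  -29.  ] 212.3 obs [699, 583]
small ['side', 'top'] [ 509.46 -148.78  -28.59  134.94] 211.8 obs [699, 583]
small ['side'] [ 509.15 -147.4   -28.37] 172.9 obs [699]
small ['top'] [ 510.98 -149.34  -27.89] 30.6 obs [583]
big ['side', 'top'] [ 493.07 -328.73  -35.18] 327.8 obs [1062, 714]
big ['side', 'top'] [ 492.35 -328.84  -34.83  139.68] 324.1 obs [1062, 714]
big ['side'] [ 492.33 -327.27  -33.84] 212.1 obs [1062]
big ['top'] [ 494.17 -331.55  -34.47] 90.4 obs [714]Traceback (most recent call last):
  File "run1.py", line 14, in <module>
    go('bars','white',bars,150,(590,250,10),dict(side=(225,125,300,185),top=(125,125,210,190)))
    ~~^^^^^^^^^^^^^^^^^^^^^^^^^^^^^^^^^^^^^^^^^^^^^^^^^^^^^^^^^^^^^^^^^^^^^^^^^^^^^^^^^^^^^^^^^
  File "run1.py", line 7, in go
    f=fit(obs,parts,z,x0,cams,boxes,fz); print(name,cams,f.x.round(2),round(f.fun,1),"obs",[round(float(obs[c].sum())) for c in cams])
  File "fit.py", line 28, in fit
    return minimize(cost,v0,method='Nelder-Mead',options=dict(initial_simplex=sim,xatol=.05,fatol=.01,maxiter=600))
    res 
[... 478 characters left out ...]
GaussianBlur(render(c,[place(p,v[0],v[1],zz,v[2]/100) for p in parts],boxes[c]),(0,0),1.)-cv2.GaussianBlur(obs[c],(0,0),1.))**2).sum() for c in cams)
                                  ~~~~~~^^^^^^^^^^^^^^^^^^^^^^^^^^^^^^^^^^^^^^^^^^^^^^^^^^^^^^^^^^^^
  File "fit.py", line 13, in render
    u=(proj(cam,p)-[x0,y0]+0.5)*S-0.5
       ~~~~^^^^^^^
  File "h.py", line 6, in proj
    a,b,K=P(cam); return cv2.projectPoints(np.asarray(X,float).reshape(-1,3),a,b,K,None)[0].reshape(-1,2)
          ~^^^^^
  File "h.py", line 4, in P
    p=r.camera_params(cam); K=np.array([[p['fx'],0,p['cx']],[0,p['fy'],p['cy']],[0,0,1]]); return p['rvec'],p['tvec'],K
ValueError: time passes only in moves, steps and waits
```

```bash
python3 - <<'E'
s=open('h.py').read()
s=s.replace("def P(cam):\n    p=r.camera_params(cam)","_c={}\ndef P(cam):\n    if cam not in _c: _c[cam]=r.camera_params(cam)\n    p=_c[cam]")
open('h.py','w').write(s)
s=open('fit.py').read()
s=s.replace("    return m.astype(np.float32)\ndef crop","    m=m.astype(np.uint8)\n    if kind in('blue','green'):\n        cs,_=cv2.findContours(m,cv2.RETR_EXTERNAL,cv2.CHAIN_APPROX_NONE); m=cv2.drawContours(m,cs,-1,1,-1)\n    return m.astype(np.float32)\ndef crop")
open('fit.py','w').write(s)
E
cat >> run1.py <<'E'
E
python3 run1.py; python3 -c "
from rig import r; print(r.state()['clock'])"
```

```text
small ['side', 'top'] [ 510.19 -148.34  -28.71] 153.7 obs [775, 583]
small ['side', 'top'] [ 509.96 -148.33  -28.73  134.21] 153.3 obs [775, 583]
small ['side'] [ 509.77 -147.12  -28.42] 114.2 obs [775]
small ['top'] [ 510.98 -149.34  -27.89] 30.6 obs [583]
big ['side', 'top'] [ 493.22 -328.81  -35.01] 248.6 obs [1161, 714]
big ['side', 'top'] [ 492.35 -328.86  -34.82  139.7 ] 245.9 obs [1161, 714]
big ['side'] [ 492.5  -327.41  -34.06] 134.4 obs [1161]
big ['top'] [ 494.17 -331.55  -34.47] 90.4 obs [714]
bars ['side', 'top'] [559.78 335.93 -56.96] 282.8 obs [177, 317]
bars ['side', 'top'] [552.07 332.2  -56.74 162.59] 282.8 obs [177, 317]
bars ['side'] [488.67 315.78 -12.22] 92.3 obs [177]
bars ['top'] [608.58 296.59 -36.63] 318.6 obs [317]
plates ['side', 'top'] [669.3  205.22  23.03] 87.8 obs [405, 844]
plates ['side', 'top'] [668.31 204.13  23.1  152.12] 86.8 obs [405, 844]
plates ['side'] [669.86 207.34  21.02] 7.3 obs [405]
plates ['top'] [668.94 204.62  23.62] 74.2 obs [844]
0.3
```

```bash
cat > run2.py <<'E'
from fit import *
im={n:cv2.imread(f"pics/{n}0.png") for n in("side","top")}
bars=[boxp(x-7,x+7,s*37,s*87,-33,-19) for x in(-98,-52,-23) for s in(1,-1)]
bars=[place(cyl(s*37,s*87,7)if s>0 else cyl(-87,-37,7),x,0,-26,0) for x in(-98,-52,-23) for s in(1,-1)]
boxes=dict(side=(225,125,300,185),top=(125,125,210,190))
obs={c:crop(((cv2.cvtColor(im[c],cv2.COLOR_BGR2HSV)[...,2]>150)&(cv2.cvtColor(im[c],cv2.COLOR_BGR2HSV)[...,1]<60)).astype(np.float32),boxes[c]) for c in boxes}
for cams in(["side","top"],["side"],["top"]):
    f=fit(obs,bars,150,(667,206,20),cams,boxes); print(cams,f.x.round(2),round(f.fun,1),[obs[c].sum() for c in cams])
T=(669.3,206,150,.225)
def draw(im,c,parts,pose,col):
    for p in parts:
        u=cv2.convexHull(((proj(c,place(p,*pose))+.5)*3-.5).astype(np.float32)); cv2.polylines(im,[np.round(u).astype(int)],True,col,1,cv2.LINE_AA)
out=[]
hs=[cyl(39,75,28),cyl(-75,-39,28),cyl(-39,39,14)]; hb=[cyl(39,75,32),cyl(-75,-39,32),cyl(-39,39,14)]
pl=[boxp(-15,46,50,95,46,51),boxp(-15,46,-95,-50,46,51),boxp(-5,80,-50,50,155,160)]
for c in("side","top"):
    I=cv2.resize(im[c],None,fx=3,fy=3,interpolation=cv2.INTER_CUBIC)
    draw(I,c,bars,T,(0,0,255)); draw(I,c,pl,T,(255,0,0))
    draw(I,c,hs,(510.2,-148.4,134,-.287),(0,255,255)); draw(I,c,hb,(493.3,-329.5,138,-.348),(255,0,255))
    b=(225,60,330,190) if c=='side' else (100,60,215,190); out.append(cv2.resize(I[b[1]*3:b[3]*3,b[0]*3:b[2]*3],(400,480)))
    b=(280,195,390,335) if c=='side' else (260,160,420,245); cv2.imwrite(f"pics/db_{c}.png",I[b[1]*3:b[3]*3,b[0]*3:b[2]*3])
cv2.imwrite("pics/tree.png",np.hstack(out))
E
python3 run2.py
```

```text
['side', 'top'] [671.18 208.7   20.81] 1017.9 [np.float32(1309.0), np.float32(482.0)]
['side'] [670.39 222.25  18.85] 842.0 [np.float32(1309.0)]
['top'] [671.34 206.22  21.26] 117.3 [np.float32(482.0)]
```

View pics/tree.png

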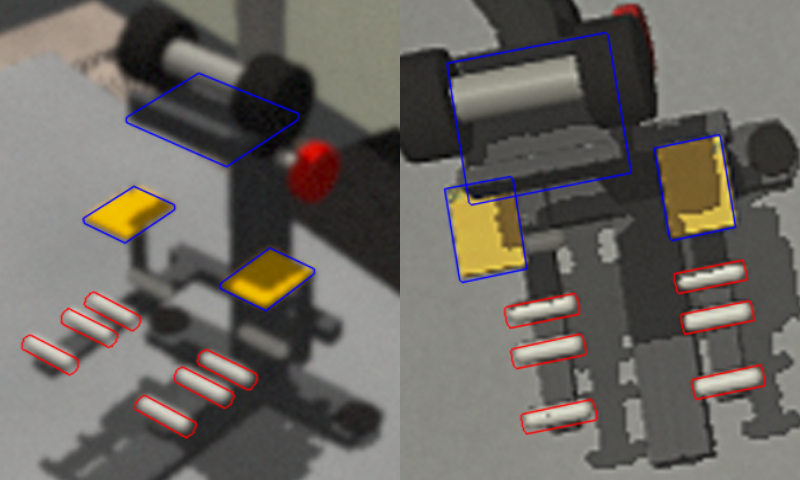

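View pics/db_side.png

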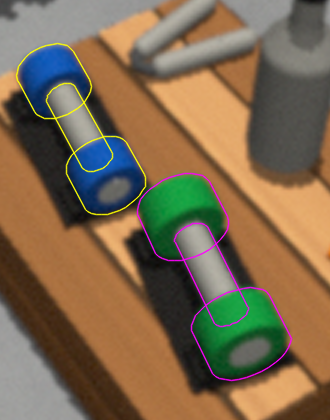

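View pics/db_top.png

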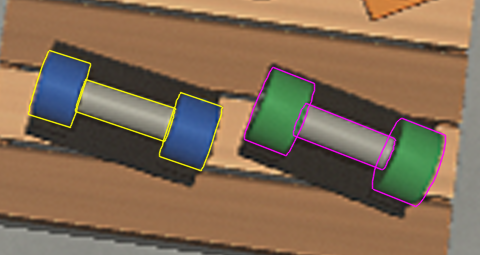

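```bash
python3 - <<'E'
from h import *
for uv in[(95,105),(147,130),(200,105),(147,50)]:
    print(uv,atz("side",uv,0).round(),atz("side",uv,200).round())
for uv in[(0,205),(0,400),(0,50)]: print(uv,atz("top",uv,0).round())
E
```

```text
(95, 105) [ 362. 1002.    0.] [292. 666. 200.]
(147, 130) [452. 716.   0.] [365. 435. 200.]
(200, 105) [693. 738.   0.] [559. 453. 200.]
(147, 50) [ 732. 1297.    0.] [591. 905. 200.]
(0, 205) [478. 673.   0.]
(0, 400) [-38. 625.   0.]
(0, 50) [920. 714.   0.]
```

send_rows(moves=[{"jaw": 1,"tx": 1,"ty": 0,"tz": -1,"roll": 0},{"jaw": 1,"tx": 2,"ty": 0,"tz": -2,"roll": 0},{"jaw": 1,"tx": 3,"ty": 0,"tz": -3,"roll": 0},{"jaw": 1,"tx": 4,"ty": 0,"tz": -4,"roll": 0},{"jaw": 1,"tx": 4,"ty": 0,"tz": -4,"roll": 0}])

```text
clock: 0.72
ee_pos: [251.4, 601.6, 332.7]
tool_rot: [0.832, 0.554, 0.001, -0.001]
contact_force: [-0.4, -1.3, -0.9]
grip_width: 85.5
```

send_rows(moves=[{"jaw": 1,"tx": 1},{"jaw": 1,"tx": 2},{"jaw": 1,"tx": 3},{"jaw": 1,"tx": 4},{"jaw": 1,"tx": 5},{"jaw": 1,"tx": 6},{"jaw": 1,"tx": 6}])

```text
invalid input at $.moves[0]: expected keys jaw, tx, ty, tz, roll
```

```bash
python3 - <<'E'
from rig import r
s=r.state(); print(s['q'].round(3),s['ee_pos'].round(1),s['tool_rot'].round(3))
E
```

```text
[ 1.175  0.446  0.82   1.942 -0.     1.571] [251.4 601.6 332.7] [ 0.832  0.554  0.001 -0.001]
```

send_rows(moves=[{"jaw": 1,"tx": 1,"ty": 0,"tz": 0,"roll": 0},{"jaw": 1,"tx": 2,"ty": 0,"tz": 0,"roll": 0},{"jaw": 1,"tx": 3,"ty": 0,"tz": 0,"roll": 0},{"jaw": 1,"tx": 4,"ty": 0,"tz": 0,"roll": 0},{"jaw": 1,"tx": 5,"ty": 0,"tz": 0,"roll": 0},{"jaw": 1,"tx": 6,"ty": 0,"tz": 0,"roll": 0},{"jaw": 1,"tx": 6,"ty": 0,"tz": 0,"roll": 0}])

```text
clock: 1.3
ee_pos: [291.8, 698.3, 298.6]
tool_rot: [0.832, 0.554, 0.017, -0.011]
contact_force: [0.1, -0.4, -0.1]
grip_width: 85.1
```

```bash
python3 - <<'E'
from rig import r
s=r.state(); print(s['q'].round(3),s['ee_pos'].round(1),s['tool_rot'].round(3))
E
```

```text
[ 1.175  0.769  1.235  1.996 -0.     1.571] [291.8 698.3 298.6] [ 0.832  0.554  0.017 -0.011]
```

send_rows(moves=[{"jaw": 1,"tx": 0,"ty": 0,"tz": -1,"roll": 0},{"jaw": 1,"tx": 0,"ty": 0,"tz": -2,"roll": 0},{"jaw": 1,"tx": 0,"ty": 0,"tz": -3,"roll": 0},{"jaw": 1,"tx": 0,"ty": 0,"tz": -4,"roll": 0}])

```text
clock: 1.63
ee_pos: [276.2, 660.9, 366.6]
tool_rot: [0.832, 0.554, 0.033, -0.022]
contact_force: [0.8, 0.0, -0.6]
grip_width: 85.1
```

```bash
python3 - <<'E'
from rig import r
s=r.state(); print(s['q'].round(3),s['ee_pos'].round(1),s['tool_rot'].round(3))
E
```

```text
[ 1.175  0.674  1.235  2.053 -0.     1.571] [276.2 660.9 366.6] [ 0.832  0.554  0.033 -0.022]
```

send_rows(moves=[{"jaw": 1,"tx": 2,"ty": 0,"tz": -1,"roll": 0},{"jaw": 1,"tx": 4,"ty": 0,"tz": -2,"roll": 0},{"jaw": 1,"tx": 6,"ty": 0,"tz": -3,"roll": 0},{"jaw": 1,"tx": 8,"ty": 0,"tz": -4,"roll": 0},{"jaw": 1,"tx": 8,"ty": 0,"tz": -4,"roll": 0},{"jaw": 1,"tx": 8,"ty": 0,"tz": -4,"roll": 0}])

```text
clock: 2.13
ee_pos: [289.2, 692.2, 345.8]
tool_rot: [0.831, 0.553, 0.046, -0.031]
contact_force: [0.1, -0.0, -0.2]
grip_width: 85.1
```

```bash
python3 - <<'E'
from rig import r
s=r.state(); print(s['q'].round(3),s['ee_pos'].round(1),s['tool_rot'].round(3))
E
```

```text
[1.175 0.706 1.235 1.988 0.    1.571] [289.2 692.2 345.8] [ 0.831  0.553  0.046 -0.031]
```

send_rows(moves=[{"jaw": 1,"tx": -1.5,"ty": 0,"tz": 0,"roll": 0},{"jaw": 1,"tx": -3,"ty": 0,"tz": 0,"roll": 0},{"jaw": 1,"tx": -4.5,"ty": 0,"tz": 0,"roll": 0},{"jaw": 1,"tx": -6,"ty": 0,"tz": 0,"roll": 0},{"jaw": 1,"tx": -7.5,"ty": 0,"tz": 0,"roll": 0},{"jaw": 1,"tx": -9,"ty": 0,"tz": 0,"roll": 0},{"jaw": 1,"tx": -10.5,"ty": 0,"tz": 0,"roll": 0},{"jaw": 1,"tx": -12,"ty": 0,"tz": 0,"roll": 0},{"jaw": 1,"tx": -13.5,"ty": 0,"tz": 0,"roll": 0},{"jaw": 1,"tx": -15,"ty": 0,"tz": 0,"roll": 0},{"jaw": 1,"tx": -16.5,"ty": 0,"tz": 0,"roll": 0},{"jaw": 1,"tx": -18,"ty": 0,"tz": 0,"roll": 0}])

```text
clock: 3.13
ee_pos: [123.6, 295.7, 298.0]
tool_rot: [0.831, 0.553, 0.047, -0.031]
contact_force: [0.1, -0.3, 1.2]
grip_width: 85.4
```

```bash
cat > st.py <<'E'
from rig import r
import numpy as np
from scipy.spatial.transform import Rotation as Ro
s=r.state(); R=Ro.from_quat(s['tool_rot']).as_matrix(); e=s['ee_pos']
print('t',round(s['clock'],2),'q',s['q'].round(3),'ee',e.round(1),'r',round(np.hypot(e[0],e[1]),1),'pitchsum',round(s['q'][1]-s['q'][2]+s['q'][3],3))
print('tilt',np.degrees(np.arccos(-R[2,2])).round(2),'az',np.arctan2(R[1,2],R[0,2]).round(3),'x',R[:,0].round(3),'y',R[:,1].round(3),'z',R[:,2].round(3),'F',s['contact_force'].round(1),'w',round(s['grip_width'],1))
E
python3 st.py
```

```text
t 3.13 q [ 1.175 -0.518 -0.193  1.783  0.     1.571] ee [123.6 295.7 298. ] r 320.5 pitchsum 1.458
tilt 6.44 az 1.175 x [0.383 0.917 0.112] y [ 0.923 -0.386 -0.   ] z [ 0.043  0.103 -0.994] F [ 0.1 -0.3  1.2] w 85.4
```

send_rows(moves=[{"jaw": 1,"tx": -1.5,"ty": 0,"tz": 0,"roll": 0},{"jaw": 1,"tx": -3,"ty": 0,"tz": 0,"roll": 0},{"jaw": 1,"tx": -4.5,"ty": 0,"tz": 0,"roll": 0},{"jaw": 1,"tx": -6,"ty": 0,"tz": 0,"roll": 0}])

```text
clock: 3.47
ee_pos: [66.8, 159.8, 282.9]
tool_rot: [0.831, 0.554, 0.044, -0.029]
contact_force: [-21.9, -51.8, -11.3]
grip_width: 85.1
```

```bash
python3 st.py
```

```text
t 3.47 q [ 1.175 -0.848 -0.367  1.946 -0.     1.571] ee [ 66.8 159.8 282.9] r 173.2 pitchsum 1.465
tilt 6.03 az 1.175 x [0.383 0.918 0.105] y [ 0.923 -0.386  0.   ] z [ 0.041  0.097 -0.994] F [-21.9 -51.8 -11.3] w 85.1
```

send_rows(moves=[{"jaw": 1,"tx": 0.2,"ty": 0,"tz": 0,"roll": 0},{"jaw": 1,"tx": 0.4,"ty": 0,"tz": 0,"roll": 0}])

```text
clock: 3.63
ee_pos: [71.6, 171.4, 284.3]
tool_rot: [0.831, 0.553, 0.046, -0.03]
contact_force: [0.1, -0.2, -0.3]
grip_width: 85.5
```

```bash
python3 st.py;python3 - <<'E'
from h import *
im=r.grab_frame("side"); cv2.imwrite("pics/s1.png",im[:,:,::-1])
E
```

```text
t 3.63 q [ 1.175 -0.824 -0.357  1.928 -0.     1.571] ee [ 71.6 171.4 284.3] r 185.8 pitchsum 1.461
tilt 6.28 az 1.175 x [0.383 0.917 0.109] y [ 0.923 -0.386  0.   ] z [ 0.042  0.101 -0.994] F [ 0.1 -0.2 -0.3] w 85.5
```

View pics/s1.png

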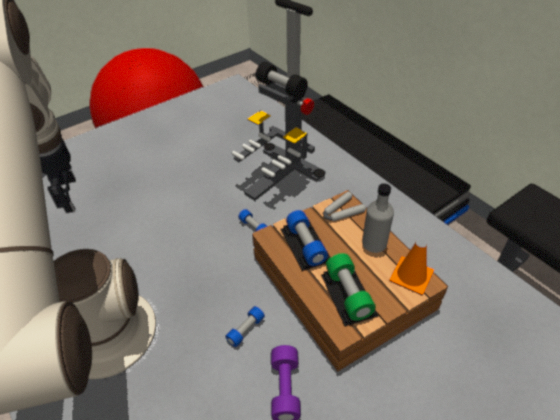

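send_rows(moves=[{"jaw": 1,"tx": -0.5,"ty": 0,"tz": 0,"roll": 0},{"jaw": 1,"tx": -1,"ty": 0,"tz": 0,"roll": 0},{"jaw": 1,"tx": -1.5,"ty": 0,"tz": 0,"roll": 0},{"jaw": 1,"tx": -2,"ty": 0,"tz": 0,"roll": 0}])

```text
clock: 4.02
ee_pos: [60.5, 144.8, 293.6]
tool_rot: [0.832, 0.554, 0.035, -0.023]
contact_force: [0.5, -0.1, 0.1]
grip_width: 85.1
```

```bash
python3 st.py
```

```text
t 4.02 q [ 1.175 -0.847 -0.341  1.994 -0.     1.571] ee [ 60.5 144.8 293.6] r 156.9 pitchsum 1.488
tilt 4.77 az 1.175 x [0.384 0.92  0.083] y [ 0.923 -0.386  0.   ] z [ 0.032  0.077 -0.997] F [ 0.5 -0.1  0.1] w 85.1
```

send_rows(moves=[{"jaw": 1,"tx": -1,"ty": 0,"tz": -1,"roll": 0}])

```text
clock: 4.1
ee_pos: [52.4, 125.5, 317.9]
tool_rot: [0.832, 0.554, 0.03, -0.02]
contact_force: [-0.1, -0.0, -0.5]
grip_width: 85.5
```

```bash
python3 st.py
```

```text
t 4.1 q [ 1.175 -0.845 -0.283  2.062  0.     1.571] ee [ 52.4 125.5 317.9] r 136.0 pitchsum 1.499
tilt 4.11 az 1.175 x [0.385 0.92  0.072] y [ 0.923 -0.386 -0.   ] z [ 0.028  0.066 -0.997] F [-0.1 -0.  -0.5] w 85.5
```

send_rows(moves=[{"jaw": 1,"tx": -1.6,"ty": 0,"tz": 0,"roll": 0}])

```text
clock: 4.18
ee_pos: [44.0, 105.2, 334.4]
tool_rot: [0.832, 0.554, 0.022, -0.015]
contact_force: [0.1, -0.0, 0.7]
grip_width: 85.4
```

```bash
python3 st.py
```

```text
t 4.18 q [ 1.175 -0.847 -0.242  2.123 -0.     1.571] ee [ 44.  105.2 334.4] r 114.0 pitchsum 1.517
tilt 3.05 az 1.175 x [0.385 0.921 0.053] y [ 0.923 -0.386  0.   ] z [ 0.021  0.049 -0.999] F [ 0.1 -0.   0.7] w 85.4
```

send_rows(moves=[{"jaw": 1,"tx": -4,"ty": 0,"tz": 0,"roll": 0}])

```text
clock: 4.27
ee_pos: [35.4, 84.8, 348.4]
tool_rot: [0.832, 0.554, 0.012, -0.008]
contact_force: [-0.4, -0.3, -0.1]
grip_width: 85.2
```

```bash
python3 st.py
```

```text
t 4.27 q [ 1.175 -0.847 -0.206  2.183 -0.     1.571] ee [ 35.4  84.8 348.4] r 91.9 pitchsum 1.542
tilt 1.68 az 1.174 x [0.385 0.922 0.029] y [ 0.923 -0.386  0.   ] z [ 0.011  0.027 -1.   ] F [-0.4 -0.3 -0.1] w 85.2
```

```bash
cat > kin.py <<'E'
import numpy as np
from scipy.optimize import least_squares
D=np.array([[.0875,.1751,1.6598,549.8,230.6],[.446,.82,1.942,652.0,332.7],[.769,1.235,1.996,756.8,298.6],[.674,1.235,2.053,716.3,366.6],[.706,1.235,1.988,750.2,345.8],[-.518,-.193,1.783,320.5,298.],[-.824,-.357,1.928,185.8,284.3],[-.847,-.341,1.994,156.9,293.6],[-.845,-.283,2.062,136,317.9],[-.847,-.206,2.183,91.9,348.4]])
def fk(q,p):
    q2,q3,q4=q; r0,z0,a,aa,b,bb,c,cc=p
    # link vectors at zero: upper (a,aa) rotated by q2, forearm (b,bb) rotated q2-q3, tool (c,cc) rotated sum. rotation: pitch down positive
    def rot(t,x,z): return np.array([x*np.cos(t)+z*np.sin(t),-x*np.sin(t)+z*np.cos(t)])
    return np.array([r0,z0])+rot(q2,a,aa)+rot(q2-q3,b,bb)+rot(q2-q3+q4,c,cc)
if __name__=="__main__":
    f=lambda p:np.concatenate([fk(d[:3],np.r_[0,p])-d[3:] for d in D])
    best=None
    for s in range(30):
        rng=np.random.default_rng(s)
        o=least_squares(f,np.r_[200,0,300,300,0,200,0]+rng.normal(0,80,7),loss='linear')
        if best is None or o.cost<best.cost: best=o
    print(best.cost,best.x.round(1)); print(best.fun.round(1))
E
python3 kin.py
```

```text
0.26187634702596696 [ 1.610e+02  1.000e-01  4.201e+02  5.191e+02  3.580e+01  4.301e+02
 -5.000e-01]
[-0.1 -0.2  0.1  0.1  0.1 -0.4 -0.2  0.2 -0.   0.2 -0.   0.2  0.   0.2
  0.2 -0.1 -0.  -0.2 -0.1  0. ]
```

```bash
cat > sim.py <<'E'
import numpy as np
from scipy.optimize import least_squares
from kin import fk
p=np.r_[0,161,.1,420.1,519.1,35.8,430.1,-.5]
lo=np.array([-.845,-1.145,-2.195]);hi=np.array([1.805,1.235,2.275])
def row(q,dx,dz,w,th0=None,cap=41.7):
    th=q[0]-q[1]+q[2]; t=np.pi/2-th   # tilt: outward positive
    X=np.array([np.cos(t),np.sin(t)]);Z=np.array([np.sin(t),-np.cos(t)])
    d=dx*X+dz*Z; n=np.linalg.norm(d); d*=min(1,cap/n)
    T=fk(q,p)+d
    f=lambda v:np.r_[fk(v,p)-T,w*(v[0]-v[1]+v[2]-th)]
    return least_squares(f,np.clip(q,lo+1e-6,hi-1e-6),bounds=(lo,hi)).x
def show(q): return q.round(3),fk(q,p).round(0),round(90-np.degrees(q[0]-q[1]+q[2]),2)
if __name__=="__main__":
    for w in(200,500,800,1200,2000):
        print(w,show(row(np.array([-.845,-.283,2.062]),-40,0,w)),show(row(np.array([-.847,-.242,2.123]),-100,0,w)),show(row(np.array([-.847,-.341,1.994]),-25,-25,w)))
E
python3 sim.py
```

```text
200 (array([-0.845, -0.275,  2.141]), array([103., 320.]), np.float64(-0.06)) (array([-0.845, -0.232,  2.207]), array([ 80., 338.]), np.float64(-1.28)) (array([-0.845, -0.282,  2.071]), array([132., 318.]), np.float64(3.54))
500 (array([-0.845, -0.255,  2.121]), array([114., 329.]), np.float64(2.26)) (array([-0.845, -0.208,  2.187]), array([ 90., 348.]), np.float64(1.22)) (array([-0.845, -0.277,  2.065]), array([135., 320.]), np.float64(4.2))
800 (array([-0.845, -0.247,  2.113]), array([118., 332.]), np.float64(3.17)) (array([-0.845, -0.199,  2.179]), array([ 94., 351.]), np.float64(2.15)) (array([-0.845, -0.275,  2.063]), array([137., 321.]), np.float64(4.48))
1200 (array([-0.845, -0.243,  2.109]), array([120., 334.]), np.float64(3.62)) (array([-0.845, -0.194,  2.176]), array([ 96., 353.]), np.float64(2.6)) (array([-0.845, -0.274,  2.061]), array([137., 322.]), np.float64(4.61))
2000 (array([-0.845, -0.241,  2.107]), array([121., 335.]), np.float64(3.89)) (array([-0.845, -0.192,  2.174]), array([ 97., 354.]), np.float64(2.87)) (array([-0.845, -0.273,  2.06 ]), array([138., 322.]), np.float64(4.69))
```

```bash
python3 - <<'E'
from sim import *
print(show(row(np.array([.446,.82,1.942]),150,0,500,cap=1e9)), "obs .769 1.235 1.996 757 299 2.3")
print(show(row(np.array([.674,1.235,2.053]),200,-100,500,cap=1e9)), "obs .706 1.235 1.988 750 346 6.4")
print(show(row(np.array([.769,1.235,1.996]),0,-100,500,cap=1e9)), "obs .674 1.235 2.053 716 367 4.6")
E
```

```text
(array([0.762, 1.235, 1.974]), array([765., 304.]), np.float64(4.0)) obs .769 1.235 1.996 757 299 2.3
(array([0.67 , 1.235, 1.84 ]), array([805., 386.]), np.float64(16.92)) obs .706 1.235 1.988 750 346 6.4
(array([0.671, 1.235, 2.037]), array([722., 370.]), np.float64(5.6)) obs .674 1.235 2.053 716 367 4.6
```

```bash
cat > best.py <<'E'
from sim import *
import sys
def best(q,target,sgn):
    """direction for one row: get closest to target tilt"""
    out=[]
    for a in np.radians(np.arange(0,360,10)):
        for m in (20,30,41):
            v=row(q,m*np.cos(a),m*np.sin(a),500)
            t=90-np.degrees(v[0]-v[1]+v[2]); out.append((abs(t-target),m*np.cos(a)/25,m*np.sin(a)/25,t,v))
    return min(out,key=lambda o:o[0])
if __name__=="__main__":
    from rig import r
    b=best(r.state()['q'][1:4],float(sys.argv[1]),1); print(b[0].round(2),'tx',b[1].round(2),'tz',b[2].round(2),'tilt',b[3].round(2),show(b[4]))
E
python3 best.py 0
python3 - <<'E'
from best import *
# tilt series from q3 limit
for q in ([.60,1.23,2.2],[.769,1.235,2.03]):
    q=np.array(q); q[2]=np.pi/2-q[0]+q[1]; print(show(q))
    for i in range(20):
        b=best(q,90,1); q=b[4]; print(i,'tx',b[1].round(2),'tz',b[2].round(2),show(q))
E
```

```text
0.02 tx -0.28 tz 1.62 tilt 0.02 (array([-0.845, -0.274,  2.142]), array([103., 321.]), np.float64(0.02))
(array([0.6  , 1.23 , 2.201]), array([635., 412.]), np.float64(0.0))
0 tx 1.05 tz -1.26 (array([0.589, 1.235, 2.181]), array([641., 422.]), np.float64(2.06))
1 tx 1.26 tz -1.05 (array([0.582, 1.235, 2.152]), array([652., 427.]), np.float64(4.16))
2 tx 1.26 tz -1.05 (array([0.573, 1.235, 2.123]), array([662., 433.]), np.float64(6.29))
3 tx 1.26 tz -1.05 (array([0.564, 1.235, 2.094]), array([672., 441.]), np.float64(8.44))
4 tx 1.26 tz -1.05 (array([0.554, 1.235, 2.067]), array([680., 450.]), np.float64(10.61))
5 tx 1.26 tz -1.05 (array([0.543, 1.235, 2.04 ]), array([689., 460.]), np.float64(12.81))
6 tx 1.26 tz -1.05 (array([0.53 , 1.235, 2.013]), array([696., 471.]), np.float64(15.01))
7 tx 1.26 tz -1.05 (array([0.518, 1.235, 1.987]), array([703., 483.]), np.float64(17.23))
8 tx 1.42 tz -0.82 (array([0.511, 1.235, 1.955]), array([714., 492.]), np.float64(19.46))
9 tx 1.42 tz -0.82 (array([0.504, 1.235, 1.923]), array([724., 502.]), np.float64(21.71))
10 tx 1.42 tz -0.82 (array([0.
[... 2046 characters left out ...]
ray([0.663, 1.235, 1.628]), array([887., 429.]), np.float64(29.53))
13 tx 1.62 tz -0.28 (array([0.662, 1.235, 1.588]), array([901., 438.]), np.float64(31.84))
14 tx 1.62 tz -0.28 (array([0.66 , 1.235, 1.55 ]), array([915., 449.]), np.float64(34.16))
15 tx 1.62 tz -0.28 (array([0.657, 1.235, 1.512]), array([927., 461.]), np.float64(36.49))
16 tx 1.62 tz -0.28 (array([0.653, 1.235, 1.476]), array([938., 475.]), np.float64(38.81))
17 tx 1.62 tz -0.28 (array([0.648, 1.235, 1.44 ]), array([948., 489.]), np.float64(41.12))
18 tx 1.64 tz 0.0 (array([0.65 , 1.235, 1.398]), array([962., 500.]), np.float64(43.44))
19 tx 1.64 tz 0.0 (array([0.65 , 1.235, 1.357]), array([975., 511.]), np.float64(45.77))
```

send_rows(moves=[{"jaw": 1,"tx": -0.28,"ty": 0,"tz": 1.62,"roll": 0}])

```text
clock: 4.35
ee_pos: [39.7, 95.1, 326.0]
tool_rot: [0.832, 0.554, 0.006, -0.004]
contact_force: [1.2, -0.0, -0.5]
grip_width: 85.4
```

```bash
python3 st.py
```

```text
t 4.35 q [ 1.175 -0.847 -0.261  2.144  0.     1.571] ee [ 39.7  95.1 326. ] r 103.0 pitchsum 1.557
tilt 0.78 az 1.175 x [0.385 0.923 0.014] y [ 0.923 -0.386 -0.   ] z [ 0.005  0.012 -1.   ] F [ 1.2 -0.  -0.5] w 85.4
```

```bash
python3 best.py 0; python3 best.py -0.6
```

```text
0.01 tx -0.79 tz -0.14 tilt 0.01 (array([-0.845, -0.237,  2.179]), array([ 91., 336.]), np.float64(0.01))
0.01 tx -0.41 tz 1.13 tilt -0.61 (array([-0.845, -0.304,  2.122]), array([107., 308.]), np.float64(-0.61))
```

send_rows(moves=[{"jaw": 1,"tx": -0.4,"ty": 0,"tz": 0.9,"roll": 0}])

```text
clock: 4.43
ee_pos: [42.2, 100.9, 307.0]
tool_rot: [0.832, 0.554, -0.003, 0.002]
contact_force: [0.4, 0.3, -0.8]
grip_width: 85.5
```

```bash
python3 st.py
```

```text
t 4.43 q [ 1.175 -0.846 -0.306  2.117 -0.     1.571] ee [ 42.2 100.9 307. ] r 109.4 pitchsum 1.577
tilt 0.35 az -1.964 x [ 0.385  0.923 -0.006] y [ 0.923 -0.385  0.   ] z [-0.002 -0.006 -1.   ] F [ 0.4  0.3 -0.8] w 85.5
```

send_rows(moves=[{"jaw": 1,"tx": 1,"ty": 0.6,"tz": 0,"roll": 0},{"jaw": 1,"tx": 2,"ty": 1.6,"tz": 0,"roll": 1},{"jaw": 1,"tx": 3,"ty": 2.8,"tz": 0,"roll": 2},{"jaw": 1,"tx": 4,"ty": 4,"tz": 0,"roll": 3},{"jaw": 1,"tx": 4.8,"ty": 5.3,"tz": 0,"roll": 4},{"jaw": 1,"tx": 5.4,"ty": 6.6,"tz": 0,"roll": 5.2},{"jaw": 1,"tx": 5.9,"ty": 7.9,"tz": 0,"roll": 6.4},{"jaw": 1,"tx": 6.2,"ty": 9.2,"tz": 0,"roll": 7.6},{"jaw": 1,"tx": 6.3,"ty": 9.9,"tz": 0,"roll": 8.8},{"jaw": 1,"tx": 6.3,"ty": 9.9,"tz": 0,"roll": 9},{"jaw": 1,"tx": 6.3,"ty": 9.9,"tz": 0,"roll": 9}])

```text
clock: 5.35
ee_pos: [331.3, 149.8, 305.9]
tool_rot: [0.981, 0.193, -0.003, 0.003]
contact_force: [-0.2, 1.1, 0.3]
grip_width: 85.4
```

```bash
python3 st.py; cat > goto.py <<'E'
import sys,numpy as np
from rig import r
from scipy.spatial.transform import Rotation as Ro
# goto.py x y z(TCP) yaw(tool x azimuth)
x,y,z,yaw=map(float,sys.argv[1:5])
s=r.state(); R=Ro.from_quat(s['tool_rot']).as_matrix()
d=R.T@(np.array([x,y,z])-s['ee_pos'])/25
cur=np.arctan2(R[1,0],R[0,0]); dy=(yaw-cur+np.pi)%(2*np.pi)-np.pi
print('tx ty tz',d.round(2),'roll',round(-np.degrees(dy)/5,2),'dist',round(np.linalg.norm(d)*25,1),'rows>=',np.ceil(np.linalg.norm(d)*25/41).astype(int))
E
python3 goto.py 510.2 -148.4 240 -.287
```

```text
t 5.35 q [ 0.428 -0.299 -0.028  1.848 -0.004  1.611] ee [331.3 149.8 305.9] r 363.6 pitchsum 1.577
tilt 0.45 az -2.104 x [ 0.926  0.378 -0.006] y [ 0.378 -0.926  0.005] z [-0.004 -0.007 -1.   ] F [-0.2  1.1  0.3] w 85.4
tx ty tz [ 2.13 13.73  2.69] roll 7.73 dist 353.9 rows>= 9
```

send_rows(moves=[{"jaw": 1,"tx": 0.25,"ty": 1.4,"tz": 0.2,"roll": 0.8},{"jaw": 1,"tx": 0.5,"ty": 2.8,"tz": 0.5,"roll": 1.6},{"jaw": 1,"tx": 0.75,"ty": 4.2,"tz": 0.8,"roll": 2.4},{"jaw": 1,"tx": 1,"ty": 5.6,"tz": 1.1,"roll": 3.2},{"jaw": 1,"tx": 1.25,"ty": 7.1,"tz": 1.4,"roll": 4},{"jaw": 1,"tx": 1.5,"ty": 8.6,"tz": 1.7,"roll": 4.8},{"jaw": 1,"tx": 1.7,"ty": 10,"tz": 2,"roll": 5.6},{"jaw": 1,"tx": 1.9,"ty": 11.4,"tz": 2.3,"roll": 6.4},{"jaw": 1,"tx": 2,"ty": 12.8,"tz": 2.5,"roll": 7.2},{"jaw": 1,"tx": 2.13,"ty": 13.73,"tz": 2.69,"roll": 7.73},{"jaw": 1,"tx": 2.13,"ty": 13.73,"tz": 2.69,"roll": 7.73},{"jaw": 1,"tx": 2.13,"ty": 13.73,"tz": 2.69,"roll": 7.73}])

```text
clock: 6.35
ee_pos: [510.1, -147.4, 240.1]
tool_rot: [0.99, -0.141, -0.001, 0.003]
contact_force: [0.3, -0.5, -0.1]
grip_width: 85.1
```

```bash
python3 st.py; 
python3 goto.py 510.2 -148.4 117 -.287; python3 - <<'E'
from h import *
im=[r.grab_frame(n)[:,:,::-1] for n in("side","top")]
cv2.imwrite("pics/p1.png",np.hstack([cv2.resize(im[0][120:330,200:400],(400,420)),cv2.resize(im[1][100:310,200:400],(400,420))]))
E
```

```text
t 6.35 q [-0.278  0.046  0.15   1.677 -0.006  1.577] ee [ 510.1 -147.4  240.1] r 530.9 pitchsum 1.573
tilt 0.38 az -2.12 x [ 0.96  -0.28  -0.002] y [-0.28  -0.96   0.006] z [-0.003 -0.006 -1.   ] F [ 0.3 -0.5 -0.1] w 85.1
tx ty tz [0.02 0.   4.93] roll 0.04 dist 123.2 rows>= 4
```

View pics/p1.png

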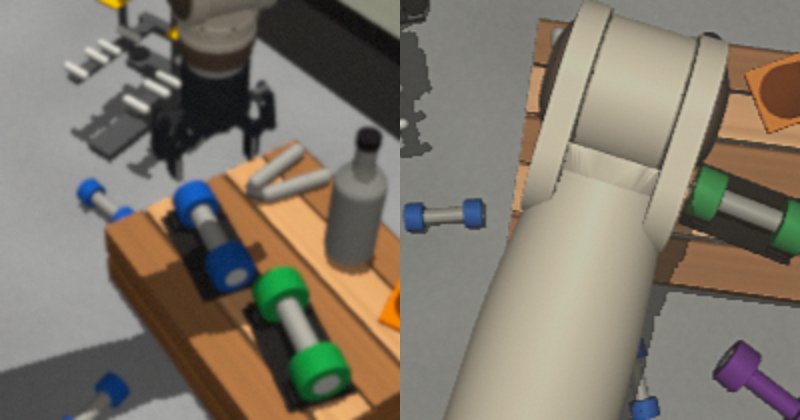

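send_rows(moves=[{"jaw": 1,"tx": 0,"ty": 0,"tz": 1,"roll": 0},{"jaw": 1,"tx": 0,"ty": 0,"tz": 2,"roll": 0},{"jaw": 1,"tx": 0,"ty": 0,"tz": 3,"roll": 0},{"jaw": 1,"tx": 0,"ty": 0,"tz": 3.8,"roll": 0},{"jaw": 1,"tx": 0,"ty": 0,"tz": 4.5,"roll": 0},{"jaw": 1,"tx": 0,"ty": 0,"tz": 4.9,"roll": 0},{"jaw": 1,"tx": 0,"ty": 0,"tz": 4.93,"roll": 0}])

```text
clock: 7.03
ee_pos: [509.1, -147.0, 115.7]
tool_rot: [0.99, -0.141, -0.002, 0.003]
contact_force: [0.0, -0.6, 0.1]
grip_width: 85.6
```

```bash
python3 st.py
```

```text
t 7.03 q [-0.278  0.029 -0.108  1.437 -0.007  1.576] ee [ 509.1 -147.   115.7] r 529.9 pitchsum 1.573
tilt 0.41 az -2.238 x [ 0.96  -0.279 -0.003] y [-0.279 -0.96   0.007] z [-0.004 -0.006 -1.   ] F [ 0.  -0.6  0.1] w 85.6
```

send_rows(force=70, moves=[{"jaw": -1,"tx": 0,"ty": 0,"tz": 0,"roll": 0},{"jaw": -1,"tx": 0,"ty": 0,"tz": 0,"roll": 0},{"jaw": -1,"tx": 0,"ty": 0,"tz": 0,"roll": 0},{"jaw": -1,"tx": 0,"ty": 0,"tz": 0,"roll": 0},{"jaw": -1,"tx": 0,"ty": 0,"tz": 0,"roll": 0},{"jaw": -1,"tx": 0,"ty": 0,"tz": 0,"roll": 0}])

```text
clock: 7.53
ee_pos: [510.7, -148.5, 117.9]
tool_rot: [0.99, -0.142, -0.0, 0.003]
contact_force: [-0.9, 0.0, 5.2]
grip_width: 26.2
```

```bash
python3 st.py
```

```text
t 7.53 q [-0.279  0.029 -0.103  1.437 -0.007  1.576] ee [ 510.7 -148.5  117.9] r 531.8 pitchsum 1.57
tilt 0.38 az -1.714 x [ 0.96  -0.281  0.001] y [-0.281 -0.96   0.007] z [-0.001 -0.007 -1.   ] F [-0.9  0.   5.2] w 26.2
```

send_rows(moves=[{"jaw": -1,"tx": 0,"ty": 0,"tz": -0.3,"roll": 0},{"jaw": -1,"tx": 0,"ty": 0,"tz": -1,"roll": 0},{"jaw": -1,"tx": 0,"ty": 0,"tz": -2,"roll": 0},{"jaw": -1,"tx": 0,"ty": 0,"tz": -3,"roll": 0},{"jaw": -1,"tx": 0,"ty": 0,"tz": -4,"roll": 0},{"jaw": -1,"tx": 0,"ty": 0,"tz": -5,"roll": 0},{"jaw": -1,"tx": 0,"ty": 0,"tz": -6,"roll": 0},{"jaw": -1,"tx": 0,"ty": 0,"tz": -7,"roll": 0},{"jaw": -1,"tx": 0,"ty": 0,"tz": -7.5,"roll": 0},{"jaw": -1,"tx": 0,"ty": 0,"tz": -7.5,"roll": 0}])

```text
clock: 8.37
ee_pos: [511.0, -147.4, 307.1]
tool_rot: [0.99, -0.142, 0.001, 0.003]
contact_force: [1.0, -0.3, -5.2]
grip_width: 26.2
```

```bash
python3 st.py; python3 - <<'E'
from h import *
im=[r.grab_frame(n)[:,:,::-1] for n in("side","top")]
cv2.imwrite("pics/p2.png",np.hstack([cv2.resize(im[0][50:330,140:400],(400,430)),cv2.resize(im[1][100:310,200:400],(400,430))]))
E
# tilt start: azimuth .22, r~610, z~420
python3 goto.py 600 134 420 .22
```

```text
t 8.37 q [-0.277  0.084  0.323  1.807 -0.007  1.579] ee [ 511.  -147.4  307.1] r 531.8 pitchsum 1.568
tilt 0.41 az -1.506 x [ 0.96  -0.281  0.002] y [-0.281 -0.96   0.007] z [ 0.    -0.007 -1.   ] F [ 1.  -0.3 -5.2] w 26.2
tx ty tz [  0.26 -11.77  -4.73] roll -5.79 dist 317.2 rows>= 8
```

View pics/p2.png

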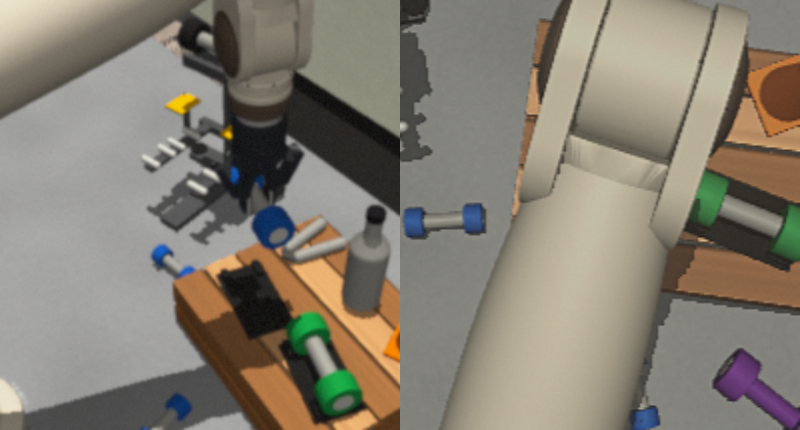

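send_rows(moves=[{"jaw": -1,"tx": 0.1,"ty": -1,"tz": -1,"roll": -0.5},{"jaw": -1,"tx": 0.3,"ty": -2.4,"tz": -2,"roll": -1.1},{"jaw": -1,"tx": 0.5,"ty": -3.8,"tz": -3,"roll": -1.8},{"jaw": -1,"tx": 0.5,"ty": -5.2,"tz": -4,"roll": -2.5},{"jaw": -1,"tx": 0.5,"ty": -6.6,"tz": -4.5,"roll": -3.2},{"jaw": -1,"tx": 0.4,"ty": -8,"tz": -4.7,"roll": -3.9},{"jaw": -1,"tx": 0.3,"ty": -9.4,"tz": -4.7,"roll": -4.6},{"jaw": -1,"tx": 0.3,"ty": -10.7,"tz": -4.7,"roll": -5.3},{"jaw": -1,"tx": 0.26,"ty": -11.5,"tz": -4.7,"roll": -5.7},{"jaw": -1,"tx": 0.26,"ty": -11.77,"tz": -4.7,"roll": -5.79},{"jaw": -1,"tx": 0.26,"ty": -11.77,"tz": -4.7,"roll": -5.79}])

```text
clock: 9.38
ee_pos: [600.6, 135.9, 417.3]
tool_rot: [0.994, 0.111, -0.004, 0.003]
contact_force: [0.2, -1.2, -5.8]
grip_width: 25.8
```

```bash
python3 st.py; python3 best.py 90
```

```text
t 9.38 q [ 0.225  0.53   1.134  2.182 -0.005  1.573] ee [600.6 135.9 417.3] r 615.8 pitchsum 1.579
tilt 0.55 az -2.322 x [ 0.975  0.221 -0.008] y [ 0.221 -0.975  0.005] z [-0.007 -0.007 -1.   ] F [ 0.2 -1.2 -5.8] w 25.8
88.77 tx 1.05 tz -1.26 tilt 1.23 (array([0.575, 1.235, 2.209]), array([626., 430.]), np.float64(1.23))
```

send_rows(moves=[{"jaw": -1,"tx": 1.1,"ty": 0,"tz": -1.2,"roll": 0}])

```text
clock: 9.47
ee_pos: [579.5, 129.5, 433.7]
tool_rot: [0.994, 0.11, -0.019, 0.005]
contact_force: [0.7, 1.2, -6.3]
grip_width: 26.0
```

send_rows(moves=[{"jaw": -1,"tx": 1.26,"ty": 0,"tz": -1.05,"roll": 0}])

```text
clock: 9.55
ee_pos: [576.5, 128.3, 443.8]
tool_rot: [0.994, 0.109, -0.011, 0.004]
contact_force: [3.0, 0.5, -3.8]
grip_width: 25.8
```

send_rows(moves=[{"jaw": -1,"tx": 1.26,"ty": 0,"tz": -1.05,"roll": 0}])

```text
clock: 9.63
ee_pos: [573.6, 127.5, 448.0]
tool_rot: [0.994, 0.109, -0.008, 0.004]
contact_force: [-0.7, -0.5, -6.2]
grip_width: 26.1
```

```bash
python3 st.py; python3 best.py 90
```

```text
t 9.63 q [ 0.222  0.544  1.233  2.277 -0.006  1.574] ee [573.6 127.5 448. ] r 587.6 pitchsum 1.588
tilt 1.03 az -2.559 x [ 0.976  0.217 -0.017] y [ 0.217 -0.976  0.006] z [-0.015 -0.01  -1.   ] F [-0.7 -0.5 -6.2] w 26.1
88.97 tx 1.05 tz -1.26 tilt 1.03 (array([0.534, 1.235, 2.254]), array([595., 455.]), np.float64(1.03))
```

send_rows(moves=[{"jaw": -1,"tx": 0.9,"ty": 0,"tz": 0.8,"roll": 0},{"jaw": -1,"tx": 1.8,"ty": 0,"tz": 1.6,"roll": 0},{"jaw": -1,"tx": 2.6,"ty": 0,"tz": 2.2,"roll": 0},{"jaw": -1,"tx": 2.6,"ty": 0,"tz": 2.2,"roll": 0}])

```text
clock: 9.97
ee_pos: [637.7, 141.5, 385.1]
tool_rot: [0.994, 0.109, -0.011, 0.004]
contact_force: [0.7, -1.1, -7.2]
grip_width: 25.7
```

```bash
python3 st.py; python3 best.py 90
```

```text
t 9.97 q [ 0.221  0.641  1.228  2.181 -0.006  1.573] ee [637.7 141.5 385.1] r 653.2 pitchsum 1.594
tilt 1.37 az -2.659 x [ 0.976  0.217 -0.023] y [ 0.217 -0.976  0.006] z [-0.021 -0.011 -1.   ] F [ 0.7 -1.1 -7.2] w 25.7
89.25 tx 1.26 tz -1.05 tilt 0.75 (array([0.638, 1.235, 2.155]), array([664., 390.]), np.float64(0.75))
```

send_rows(moves=[{"jaw": -1,"tx": 1.05,"ty": 0,"tz": -1.26,"roll": 0}])

```text
clock: 10.05
ee_pos: [639.8, 142.1, 394.3]
tool_rot: [0.994, 0.109, 0.002, 0.003]
contact_force: [0.9, 0.0, -5.6]
grip_width: 25.9
```

send_rows(moves=[{"jaw": -1,"tx": 1.05,"ty": 0,"tz": -1.26,"roll": 0}])

```text
clock: 10.13
ee_pos: [642.7, 143.2, 406.4]
tool_rot: [0.994, 0.109, 0.019, 0.001]
contact_force: [0.6, -0.1, -4.3]
grip_width: 26.0
```

```bash
python3 st.py; python3 best.py 90
```

```text
t 10.13 q [ 0.222  0.611  1.233  2.154 -0.006  1.573] ee [642.7 143.2 406.4] r 658.5 pitchsum 1.532
tilt 2.23 az 0.06 x [0.975 0.217 0.038] y [ 0.217 -0.976  0.006] z [ 0.039  0.002 -0.999] F [ 0.6 -0.1 -4.3] w 26.0
85.68 tx 1.26 tz -1.05 tilt 4.32 (array([0.604, 1.235, 2.126]), array([669., 413.]), np.float64(4.32))
```

Working well (~1.9° per row). Continue.

send_rows(moves=[{"jaw": -1,"tx": 1.05,"ty": 0,"tz": -1.26,"roll": 0}])

```text
clock: 10.22
ee_pos: [645.4, 144.2, 417.2]
tool_rot: [0.993, 0.11, 0.035, -0.001]
contact_force: [-0.6, 0.3, -4.6]
grip_width: 26.0
```

send_rows(moves=[{"jaw": -1,"tx": 1.15,"ty": 0,"tz": -1.2,"roll": 0}])

```text
clock: 10.3
ee_pos: [650.0, 145.5, 425.5]
tool_rot: [0.993, 0.11, 0.05, -0.002]
contact_force: [0.3, -0.0, -4.6]
grip_width: 25.9
```

send_rows(moves=[{"jaw": -1,"tx": 1.15,"ty": 0,"tz": -1.2,"roll": 0}])

```text
clock: 10.38
ee_pos: [654.8, 146.9, 432.9]
tool_rot: [0.992, 0.11, 0.063, -0.004]
contact_force: [0.0, 0.2, -5.6]
grip_width: 26.1
```

send_rows(moves=[{"jaw": -1,"tx": 1.15,"ty": 0,"tz": -1.2,"roll": 0}])

```text
clock: 10.47
ee_pos: [659.0, 148.0, 440.8]
tool_rot: [0.991, 0.11, 0.077, -0.005]
contact_force: [-0.8, -0.2, -5.4]
grip_width: 25.7
```

```bash
python3 st.py; python3 best.py 90
```

```text
t 10.47 q [ 0.224  0.565  1.234  2.086 -0.007  1.573] ee [659.  148.  440.8] r 675.4 pitchsum 1.417
tilt 8.84 az 0.181 x [0.964 0.217 0.154] y [ 0.218 -0.976  0.006] z [ 0.151  0.028 -0.988] F [-0.8 -0.2 -5.4] w 25.7
78.99 tx 1.26 tz -1.05 tilt 11.01 (array([0.555, 1.235, 2.059]), array([684., 450.]), np.float64(11.01))
```

send_rows(moves=[{"jaw": -1,"tx": 1.15,"ty": 0,"tz": -1.2,"roll": 0}])

```text
clock: 10.55
ee_pos: [662.5, 149.0, 449.4]
tool_rot: [0.99, 0.11, 0.09, -0.007]
contact_force: [-0.5, 0.2, -5.0]
grip_width: 26.0
```

send_rows(moves=[{"jaw": -1,"tx": 1.15,"ty": 0,"tz": -1.2,"roll": 0}])

```text
clock: 10.63
ee_pos: [665.6, 149.7, 459.0]
tool_rot: [0.988, 0.11, 0.104, -0.008]
contact_force: [-0.4, -0.1, -5.6]
grip_width: 25.9
```

send_rows(moves=[{"jaw": -1,"tx": 1.15,"ty": 0,"tz": -1.2,"roll": 0}])

```text
clock: 10.72
ee_pos: [668.0, 150.4, 469.4]
tool_rot: [0.987, 0.11, 0.118, -0.01]
contact_force: [-0.2, 0.6, -4.9]
grip_width: 26.2
```

send_rows(moves=[{"jaw": -1,"tx": 1.15,"ty": 0,"tz": -1.2,"roll": 0}])

```text
clock: 10.8
ee_pos: [669.9, 150.9, 480.4]
tool_rot: [0.985, 0.109, 0.133, -0.012]
contact_force: [0.0, -0.2, -4.9]
grip_width: 26.0
```

send_rows(moves=[{"jaw": -1,"tx": 1.15,"ty": 0,"tz": -1.2,"roll": 0}])

```text
clock: 10.88
ee_pos: [671.2, 151.3, 492.0]
tool_rot: [0.983, 0.109, 0.147, -0.013]
contact_force: [0.1, -0.2, -6.2]
grip_width: 25.8
```

send_rows(moves=[{"jaw": -1,"tx": 1.15,"ty": 0,"tz": -1.2,"roll": 0}])

```text
clock: 10.97
ee_pos: [672.0, 151.6, 504.2]
tool_rot: [0.981, 0.109, 0.161, -0.015]
contact_force: [-0.2, -0.2, -5.0]
grip_width: 25.6
```

```bash
python3 st.py; python3 best.py 90;python3 - <<'E'
from h import *
cv2.imwrite("pics/p3.png",r.grab_frame("side")[:,:,::-1])
E
```

```text
t 10.97 q [ 0.225  0.486  1.234  1.994 -0.007  1.573] ee [672.  151.6 504.2] r 688.8 pitchsum 1.246
tilt 18.63 az 0.202 x [0.924 0.209 0.319] y [ 0.219 -0.976  0.006] z [ 0.313  0.064 -0.948] F [-0.2 -0.2 -5. ] w 25.6
69.15 tx 1.42 tz -0.82 tilt 20.85 (array([0.48 , 1.235, 1.962]), array([700., 513.]), np.float64(20.85))
```

View pics/p3.png

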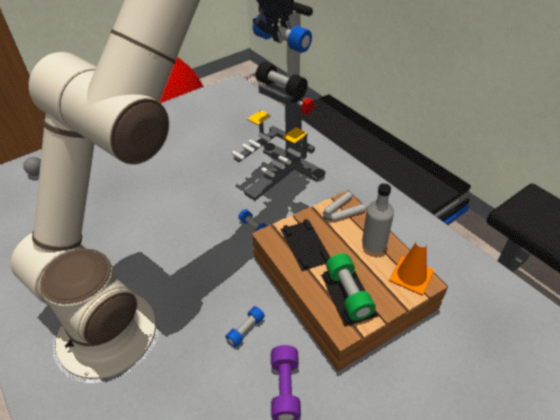

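```bash
python3 - <<'E'
from h import *
def tri(a,b):
    Ms=[]
    for c,uv in(("side",a),("top",b)):
        rv,t,K=P(c); Ms.append((K@np.c_[cv2.Rodrigues(rv)[0],t],np.array(uv,float).reshape(2,1)))
    X=cv2.triangulatePoints(Ms[0][0],Ms[1][0],Ms[0][1],Ms[1][1]).ravel(); return (X[:3]/X[3]).round()
print(tri((293,7),(97,12)), tri((281,79),(134,85)))
E
```

```text
[763. 225. 534.] [707. 213. 348.]
```

send_rows(moves=[{"jaw": -1,"tx": 1.1,"ty": 0,"tz": -1.22,"roll": 0}])

```text
clock: 11.1
ee_pos: [671.3, 151.5, 515.0]
tool_rot: [0.979, 0.109, 0.173, -0.016]
contact_force: [0.7, 0.3, -6.5]
grip_width: 25.7
```

send_rows(moves=[{"jaw": -1,"tx": 1.15,"ty": 0,"tz": -1.2,"roll": 0}])

```text
clock: 11.18
ee_pos: [671.0, 151.5, 529.1]
tool_rot: [0.976, 0.109, 0.189, -0.018]
contact_force: [-0.4, 0.0, -4.2]
grip_width: 25.5
```

send_rows(moves=[{"jaw": -1,"tx": 1.15,"ty": 0,"tz": -1.2,"roll": 0}])

```text
clock: 11.27
ee_pos: [670.0, 151.4, 543.3]
tool_rot: [0.973, 0.108, 0.204, -0.02]
contact_force: [-0.3, -1.0, -5.4]
grip_width: 26.0
```

send_rows(moves=[{"jaw": -1,"tx": 1.15,"ty": 0,"tz": -1.2,"roll": 0}])

```text
clock: 11.35
ee_pos: [668.3, 151.2, 557.4]
tool_rot: [0.97, 0.108, 0.218, -0.021]
contact_force: [0.8, 0.4, -5.1]
grip_width: 25.9
```

send_rows(moves=[{"jaw": -1,"tx": 1.2,"ty": 0,"tz": -1.1,"roll": 0}])

```text
clock: 11.43
ee_pos: [668.0, 151.2, 570.6]
tool_rot: [0.966, 0.108, 0.233, -0.023]
contact_force: [-0.2, -0.1, -4.1]
grip_width: 25.6
```

send_rows(moves=[{"jaw": -1,"tx": 1.2,"ty": 0,"tz": -1.1,"roll": 0}])

```text
clock: 11.52
ee_pos: [667.9, 151.3, 583.1]
tool_rot: [0.963, 0.107, 0.247, -0.024]
contact_force: [-0.3, 0.6, -5.4]
grip_width: 25.9
```

```bash
python3 st.py; python3 best.py 90
```

```text
t 11.52 q [ 0.226  0.392  1.235  1.913 -0.008  1.573] ee [667.9 151.3 583.1] r 684.8 pitchsum 1.07
tilt 28.71 az 0.209 x [0.855 0.194 0.48 ] y [ 0.219 -0.976  0.006] z [ 0.47   0.1   -0.877] F [-0.3  0.6 -5.4] w 25.9
59.03 tx 1.42 tz -0.82 tilt 30.97 (array([0.384, 1.235, 1.882]), array([693., 596.]), np.float64(30.97))
```

send_rows(moves=[{"jaw": -1,"tx": 1.25,"ty": 0,"tz": -1.05,"roll": 0}])

```text
clock: 11.6
ee_pos: [668.2, 151.4, 595.5]
tool_rot: [0.959, 0.107, 0.261, -0.026]
contact_force: [-0.4, -0.3, -4.8]
grip_width: 26.4
```

send_rows(moves=[{"jaw": -1,"tx": 1.25,"ty": 0,"tz": -1.05,"roll": 0}])

```text
clock: 11.68
ee_pos: [668.2, 151.5, 608.0]
tool_rot: [0.955, 0.106, 0.275, -0.027]
contact_force: [0.4, 0.1, -5.7]
grip_width: 26.0
```

send_rows(moves=[{"jaw": -1,"tx": 1.25,"ty": 0,"tz": -1.05,"roll": 0}])

```text
clock: 11.77
ee_pos: [667.4, 151.4, 621.0]
tool_rot: [0.951, 0.106, 0.289, -0.029]
contact_force: [0.1, -0.3, -6.1]
grip_width: 26.2
```

send_rows(moves=[{"jaw": -1,"tx": 1.25,"ty": 0,"tz": -1.05,"roll": 0}])

```text
clock: 11.85
ee_pos: [665.8, 151.1, 634.7]
tool_rot: [0.947, 0.106, 0.303, -0.031]
contact_force: [-0.2, 0.1, -5.3]
grip_width: 26.4
```

send_rows(moves=[{"jaw": -1,"tx": 1.25,"ty": 0,"tz": -1.05,"roll": 0}])

```text
clock: 11.93
ee_pos: [663.4, 150.8, 648.9]
tool_rot: [0.942, 0.105, 0.317, -0.032]
contact_force: [0.0, 1.5, -4.6]
grip_width: 25.8
```

```bash
python3 st.py; python3 best.py 90
```

```text
t 11.93 q [ 0.227  0.321  1.234  1.836 -0.009  1.573] ee [663.4 150.8 648.9] r 680.3 pitchsum 0.923
tilt 37.12 az 0.212 x [0.777 0.178 0.603] y [ 0.219 -0.976  0.006] z [ 0.59   0.127 -0.797] F [ 0.   1.5 -4.6] w 25.8
50.61 tx 1.42 tz -0.82 tilt 39.39 (array([0.311, 1.235, 1.807]), array([686., 664.]), np.float64(39.39))
```

One more for ≈39°, then verify clearance model.

send_rows(moves=[{"jaw": -1,"tx": 1.25,"ty": 0,"tz": -1.05,"roll": 0}])

```text
clock: 12.02
ee_pos: [660.3, 150.2, 663.3]
tool_rot: [0.937, 0.105, 0.331, -0.034]
contact_force: [-0.1, 0.7, -5.7]
grip_width: 25.5
```

send_rows(moves=[{"jaw": -1,"tx": 0,"ty": 0,"tz": 0,"roll": 0},{"jaw": -1,"tx": 0,"ty": 0,"tz": -1,"roll": 0},{"jaw": -1,"tx": 0,"ty": 0,"tz": -2,"roll": 0},{"jaw": -1,"tx": 0,"ty": 0,"tz": -3,"roll": 0},{"jaw": -1,"tx": 0,"ty": 0,"tz": -3,"roll": 0}])

```text
clock: 12.43
ee_pos: [601.7, 137.2, 701.2]
tool_rot: [0.933, 0.104, 0.344, -0.035]
contact_force: [0.2, 0.0, -3.5]
grip_width: 25.9
```

```bash
python3 st.py
cat > tree.py <<'E'
import numpy as np
S=np.array([670.,206.,150.]); YAW=.22
c,s=np.cos(YAW),np.sin(YAW); RT=np.array([[c,-s,0],[s,c,0],[0,0,1]])
def w(p): return S+RT@np.array(p,float)
E
python3 - <<'E'
from rig import r; from tree import *
from scipy.spatial.transform import Rotation as Ro
s=r.state(); R=Ro.from_quat(s['tool_rot']).as_matrix(); h=s['ee_pos']-18.7*R[:,2]
print('tool in tree',(RT.T@R).round(3)); print('grasp in tree',(RT.T@(h-S)).round(1))
for p in [(-180,0,100),(-150,0,14),(-75,0,14),(0,0,14),(0,0,0)]:
    print(p,'tcp',(w(p)+18.7*R[:,2]).round(1),'d',(R.T@(w(p)-h)/25).round(2))
E
```

```text
t 12.43 q [ 0.229  0.225  1.235  1.876 -0.01   1.573] ee [601.7 137.2 701.2] r 617.2 pitchsum 0.866
tilt 40.41 az 0.213 x [0.742 0.17  0.648] y [ 0.219 -0.976  0.006] z [ 0.633  0.137 -0.761] F [ 0.2  0.  -3.5] w 25.9
tool in tree [[ 0.761  0.     0.648]
 [ 0.004 -1.    -0.004]
 [ 0.648  0.006 -0.761]]
grasp in tree [-93.7 -52.1 565.4]
(-180, 0, 100) tcp [506.2 169.3 235.8] d [-14.69  -2.2   11.93]
(-150, 0, 14) tcp [535.5 175.8 149.8] d [-16.    -2.22  15.33]
(-75, 0, 14) tcp [608.7 192.2 149.8] d [-13.72  -2.22  17.27]
(0, 0, 14) tcp [681.8 208.6 149.8] d [-11.43  -2.21  19.22]
(0, 0, 0) tcp [681.8 208.6 135.8] d [-11.8   -2.22  19.64]
```

send_rows(moves=[{"jaw": -1,"tx": -0.8,"ty": -0.1,"tz": 0.5,"roll": 0},{"jaw": -1,"tx": -2,"ty": -0.3,"tz": 1.4,"roll": 0},{"jaw": -1,"tx": -3.3,"ty": -0.5,"tz": 2.4,"roll": 0},{"jaw": -1,"tx": -4.6,"ty": -0.7,"tz": 3.5,"roll": 0},{"jaw": -1,"tx": -5.9,"ty": -0.9,"tz": 4.6,"roll": 0},{"jaw": -1,"tx": -7.2,"ty": -1.1,"tz": 5.7,"roll": 0},{"jaw": -1,"tx": -8.5,"ty": -1.3,"tz": 6.8,"roll": 0},{"jaw": -1,"tx": -9.8,"ty": -1.5,"tz": 7.9,"roll": 0},{"jaw": -1,"tx": -11,"ty": -1.7,"tz": 8.9,"roll": 0},{"jaw": -1,"tx": -12.1,"ty": -1.9,"tz": 9.8,"roll": 0},{"jaw": -1,"tx": -12.9,"ty": -2.1,"tz": 10.5,"roll": 0},{"jaw": -1,"tx": -13.3,"ty": -2.2,"tz": 10.8,"roll": 0}])

```text
clock: 13.43
ee_pos: [522.0, 168.4, 306.0]
tool_rot: [0.933, 0.104, 0.341, -0.035]
contact_force: [-0.7, 0.2, -4.2]
grip_width: 25.8
```

```bash
python3 st.py
cat > tg.py <<'E'
import sys
from rig import r; from tree import *
from scipy.spatial.transform import Rotation as Ro
s=r.state(); R=Ro.from_quat(s['tool_rot']).as_matrix(); h=s['ee_pos']-18.7*R[:,2]
print('grasp in tree',(RT.T@(h-S)).round(1),'tool y',(RT.T@R[:,1]).round(3))
for a in sys.argv[1:]:
    p=[float(v) for v in a.split(',')]; print(p,'d',(R.T@(w(p)-h)/25).round(2))
E
python3 tg.py -180,0,40 -150,0,14 -- 0,0,14 2>/dev/null || python3 tg.py
```

```text
t 13.43 q [ 0.362 -0.583 -0.412  1.047 -0.095  1.675] ee [522.  168.4 306. ] r 548.5 pitchsum 0.876
tilt 40.13 az 0.213 x [0.745 0.171 0.645] y [ 0.218 -0.976  0.006] z [ 0.63   0.136 -0.765] F [-0.7  0.2 -4.2] w 25.8
grasp in tree [-164.6   -4.3  170.3] tool y [ 0.    -1.     0.006]
[-180.0, 0.0, 40.0] d [-3.83 -0.2   3.59]
[-150.0, 0.0, 14.0] d [-3.58 -0.21  5.16]
grasp in tree [-164.6   -4.3  170.3] tool y [ 0.    -1.     0.006]
```

send_rows(moves=[{"jaw": -1,"tx": -0.7,"ty": 0,"tz": 0.9,"roll": 0},{"jaw": -1,"tx": -1.5,"ty": -0.1,"tz": 1.9,"roll": 0},{"jaw": -1,"tx": -2.3,"ty": -0.15,"tz": 2.9,"roll": 0},{"jaw": -1,"tx": -3,"ty": -0.2,"tz": 3.8,"roll": 0},{"jaw": -1,"tx": -3.48,"ty": -0.21,"tz": 4.41,"roll": 0},{"jaw": -1,"tx": -3.48,"ty": -0.21,"tz": 4.41,"roll": 0},{"jaw": -1,"tx": -3.48,"ty": -0.21,"tz": 4.41,"roll": 0}])

```text
clock: 14.02
ee_pos: [525.9, 173.6, 167.1]
tool_rot: [0.934, 0.104, 0.341, -0.035]
contact_force: [0.7, 0.2, -3.8]
grip_width: 25.9
```

```bash
python3 st.py; python3 tg.py " -160,0,14" " -80,0,14" "0,0,14"
cat > look.py <<'E'
# look.py name kind : overlay fit of held/placed dumbbell and tree
import sys
from fit import *
from tree import *
name=sys.argv[1]
bars=[place(cyl(37,87,7)if s_>0 else cyl(-87,-37,7),x,0,-26,0) for x in(-98,-52,-23,23) for s_ in(1,-1)]
pl=[boxp(-15,46,50,95,46,51),boxp(-15,46,-95,-50,46,51),boxp(-5,80,-50,50,155,160)]
hs=[cyl(39,75,28),cyl(-75,-39,28)]
out=[]
for c_ in("side","top"):
    im=r.grab_frame(c_)[:,:,::-1].copy(); cv2.imwrite(f"pics/{name}_{c_}.png",im)
    I=cv2.resize(im,None,fx=4,fy=4,interpolation=cv2.INTER_CUBIC)
    if len(sys.argv)<3:
        for p in bars+pl:
            u=cv2.convexHull(((proj(c_,place(p,*S,YAW))+.5)*4-.5).astype(np.float32)); cv2.polylines(I,[np.round(u).astype(int)],True,(0,0,255),1,cv2.LINE_AA)
    b=(205,60,330,210) if c_=='side' else (90,60,215,210); out.append(cv2.resize(I[b[1]*4:b[3]*4,b[0]*4:b[2]*4],(400,480)))
cv2.imwrite(f"pics/{name}.png",np.hstack(out))
E
python3 look.py k1
```

```text
t 14.02 q [ 0.371 -0.608 -0.694  0.793 -0.101  1.683] ee [525.9 173.6 167.1] r 553.8 pitchsum 0.878
tilt 40.04 az 0.213 x [0.746 0.171 0.643] y [ 0.219 -0.976  0.006] z [ 0.629  0.136 -0.766] F [ 0.7  0.2 -3.8] w 25.9
grasp in tree [-159.7   -0.    31.5] tool y [ 0.    -1.     0.006]
[-160.0, 0.0, 14.0] d [-0.46 -0.01  0.53]
[-80.0, 0.0, 14.0] d [ 1.99 -0.    2.59]
[0.0, 0.0, 14.0] d [ 4.44 -0.    4.64]
```

View pics/k1.png

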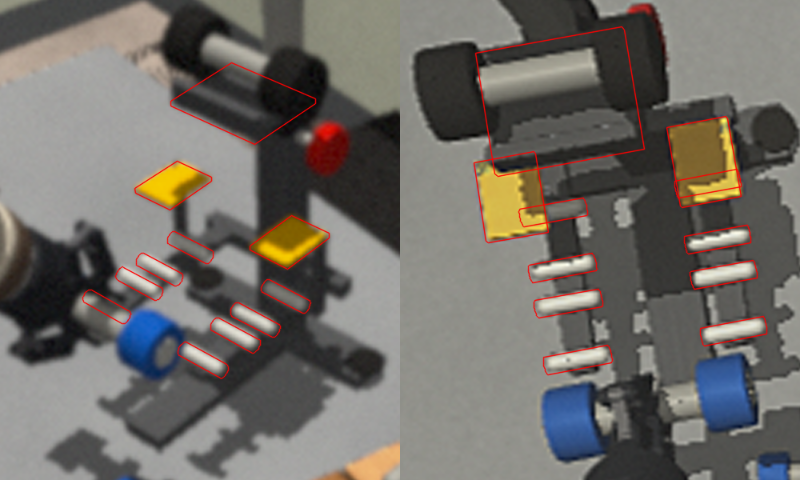

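```bash
cat > held.py <<'E'
import sys
from fit import *
from tree import *
name,kind,R_,z=sys.argv[1],sys.argv[2],float(sys.argv[3]),float(sys.argv[4])
g=[float(v) for v in sys.argv[5].split(',')]; box=tuple(int(v) for v in sys.argv[6].split(','))
im=cv2.imread(f"pics/{name}_top.png"); boxes=dict(top=box); obs=dict(top=crop(color(im,kind),box))
hs=[cyl(39,75,R_),cyl(-75,-39,R_)]
f=fit(obs,hs,z,(*g,YAW*100),["top"],boxes); print(f.x.round(2),round(f.fun,1),obs['top'].sum(),'in tree',(RT.T@(np.r_[f.x[:2],z]-S)).round(1),'yaw err deg',np.degrees(f.x[2]/100-YAW).round(2))
E
python3 held.py k1 blue 28 181.5 514,171 130,165,212,210
```

```text
[516.64 172.25  22.73] 167.7 748.0 in tree [-157.     0.5   31.5] yaw err deg 0.42
```

send_rows(moves=[{"jaw": -1,"tx": -0.46,"ty": 0,"tz": 0.53,"roll": 0},{"jaw": -1,"tx": 0,"ty": 0,"tz": 0.92,"roll": 0},{"jaw": -1,"tx": 0.6,"ty": 0,"tz": 1.42,"roll": 0},{"jaw": -1,"tx": 1.3,"ty": 0,"tz": 2.01,"roll": 0},{"jaw": -1,"tx": 2,"ty": 0,"tz": 2.59,"roll": 0},{"jaw": -1,"tx": 2.6,"ty": 0,"tz": 3.1,"roll": 0},{"jaw": -1,"tx": 3.06,"ty": 0,"tz": 3.49,"roll": 0},{"jaw": -1,"tx": 3.06,"ty": 0,"tz": 3.49,"roll": 0},{"jaw": -1,"tx": 3.06,"ty": 0,"tz": 3.49,"roll": 0}])

```text
clock: 14.87
ee_pos: [639.5, 199.0, 152.1]
tool_rot: [0.933, 0.104, 0.342, -0.035]
contact_force: [-0.3, -0.7, -5.5]
grip_width: 26.0
```

```bash
python3 st.py; python3 tg.py "0,0,14" "0,0,0"; python3 look.py k2; python3 held.py k2 blue 28 164 626,196 100,110,215,190
```

```text
t 14.87 q [ 0.335 -0.288 -0.517  0.644 -0.079  1.655] ee [639.5 199.  152.1] r 669.8 pitchsum 0.873
tilt 40.21 az 0.213 x [0.744 0.17  0.646] y [ 0.218 -0.976  0.006] z [ 0.631  0.137 -0.764] F [-0.3 -0.7 -5.5] w 26.0
grasp in tree [-43.3  -0.1  16.4] tool y [ 0.    -1.     0.006]
[0.0, 0.0, 14.0] d [ 1.26 -0.    1.19]
[0.0, 0.0, 0.0] d [ 0.9  -0.01  1.62]
[629.4  197.85  23.02] 105.8 641.0 in tree [-41.4   0.9  14. ] yaw err deg 0.58
```

View pics/k2.png

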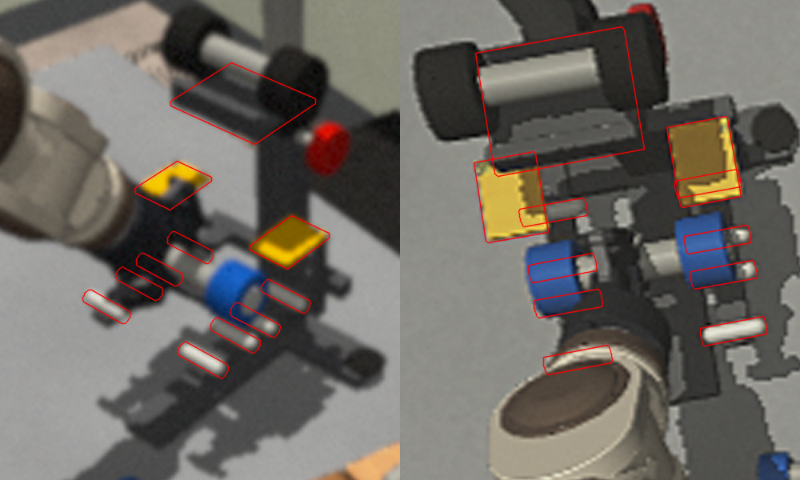

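send_rows(moves=[{"jaw": -1,"tx": 0.3,"ty": 0,"tz": 0.32,"roll": 0},{"jaw": -1,"tx": 0.6,"ty": 0,"tz": 0.6,"roll": 0},{"jaw": -1,"tx": 0.9,"ty": 0,"tz": 0.88,"roll": 0},{"jaw": -1,"tx": 1.1,"ty": 0,"tz": 1.07,"roll": 0},{"jaw": -1,"tx": 1.23,"ty": 0,"tz": 1.2,"roll": 0},{"jaw": -1,"tx": 1.23,"ty": 0,"tz": 1.2,"roll": 0},{"jaw": -1,"tx": 1.23,"ty": 0,"tz": 1.2,"roll": 0}])

```text
clock: 15.55
ee_pos: [679.9, 208.1, 147.3]
tool_rot: [0.934, 0.104, 0.341, -0.035]
contact_force: [-0.1, -0.4, -5.1]
grip_width: 25.9
```

```bash
python3 st.py; python3 tg.py "0,0,14" "0,0,1"; python3 look.py k3; python3 held.py k3 blue 28 164 669,206 100,100,215,180
```

```text
t 15.55 q [ 0.326 -0.18  -0.438  0.616 -0.073  1.648] ee [679.9 208.1 147.3] r 711.1 pitchsum 0.874
tilt 40.11 az 0.213 x [0.745 0.171 0.644] y [ 0.219 -0.976  0.006] z [ 0.63   0.136 -0.765] F [-0.1 -0.4 -5.1] w 25.9
grasp in tree [-1.9 -0.  11.6] tool y [ 0.    -1.     0.006]
[0.0, 0.0, 14.0] d [ 0.12 -0.   -0.02]
[0.0, 0.0, 1.0] d [-0.22 -0.    0.37]
[666.86 204.98  23.74] 379.6 341.0 in tree [-3.3 -0.3 14. ] yaw err deg 1.0
```

View pics/k3.png

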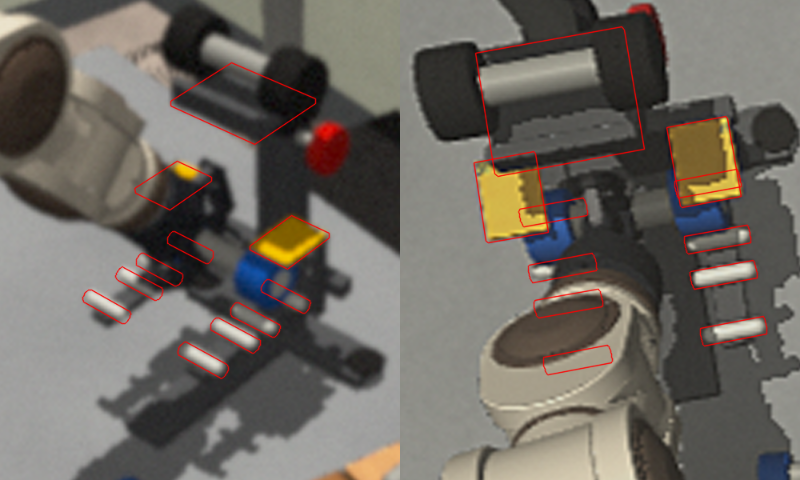

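send_rows(moves=[{"jaw": -1,"tx": -0.02,"ty": 0,"tz": 0.1,"roll": 0},{"jaw": -1,"tx": -0.07,"ty": 0,"tz": 0.18,"roll": 0},{"jaw": -1,"tx": -0.12,"ty": 0,"tz": 0.26,"roll": 0},{"jaw": -1,"tx": -0.17,"ty": 0,"tz": 0.34,"roll": 0},{"jaw": -1,"tx": -0.19,"ty": 0,"tz": 0.38,"roll": 0},{"jaw": -1,"tx": -0.19,"ty": 0,"tz": 0.38,"roll": 0}])

```text
clock: 16.15
ee_pos: [682.3, 208.6, 139.3]
tool_rot: [0.933, 0.104, 0.342, -0.035]
contact_force: [-24.5, -5.7, 13.0]
grip_width: 26.2
```

```bash
python3 st.py; python3 tg.py "0,0,0"
```

```text
t 16.15 q [ 0.326 -0.171 -0.447  0.596 -0.072  1.647] ee [682.3 208.6 139.3] r 713.5 pitchsum 0.872
tilt 40.21 az 0.213 x [0.744 0.171 0.646] y [ 0.219 -0.976  0.006] z [ 0.631  0.137 -0.764] F [-24.5  -5.7  13. ] w 26.2
grasp in tree [ 0.5 -0.1  3.6] tool y [ 0.    -1.     0.006]
[0.0, 0.0, 0.0] d [-0.11 -0.    0.09]
```

send_rows(moves=[{"jaw": -1,"tx": -0.05,"ty": 0,"tz": -0.04,"roll": 0},{"jaw": -1,"tx": -0.09,"ty": 0,"tz": -0.08,"roll": 0},{"jaw": -1,"tx": -0.09,"ty": 0,"tz": -0.08,"roll": 0}])

```text
clock: 16.4
ee_pos: [680.4, 208.1, 138.3]
tool_rot: [0.933, 0.104, 0.342, -0.035]
contact_force: [3.7, 0.7, -2.6]
grip_width: 26.1
```

```bash
python3 st.py; python3 tg.py "0,0,0"
```

```text
t 16.4 q [ 0.326 -0.176 -0.454  0.594 -0.073  1.648] ee [680.4 208.1 138.3] r 711.5 pitchsum 0.871
tilt 40.27 az 0.213 x [0.744 0.17  0.646] y [ 0.218 -0.976  0.006] z [ 0.632  0.137 -0.763] F [ 3.7  0.7 -2.6] w 26.1
grasp in tree [-1.5 -0.2  2.6] tool y [-0.    -1.     0.006]
[0.0, 0.0, 0.0] d [-0.02 -0.01  0.12]
```

send_rows(moves=[{"jaw": -1,"tx": -0.03,"ty": 0,"tz": 0.04,"roll": 0},{"jaw": -1,"tx": -0.05,"ty": 0,"tz": 0.06,"roll": 0},{"jaw": -1,"tx": -0.05,"ty": 0,"tz": 0.06,"roll": 0}])

```text
clock: 16.65
ee_pos: [680.7, 208.1, 138.0]
tool_rot: [0.933, 0.104, 0.343, -0.035]
contact_force: [-8.6, -3.3, 10.7]
grip_width: 26.0
```

```bash
python3 st.py; python3 tg.py "0,0,0"; python3 look.py k4
```

```text
t 16.65 q [ 0.326 -0.176 -0.455  0.591 -0.073  1.648] ee [680.7 208.1 138. ] r 711.8 pitchsum 0.87
tilt 40.35 az 0.213 x [0.743 0.17  0.647] y [ 0.218 -0.976  0.006] z [ 0.633  0.137 -0.762] F [-8.6 -3.3 10.7] w 26.0
grasp in tree [-1.2 -0.2  2.3] tool y [-0.    -1.     0.006]
[0.0, 0.0, 0.0] d [-0.02 -0.01  0.1 ]
```

View pics/k4.png

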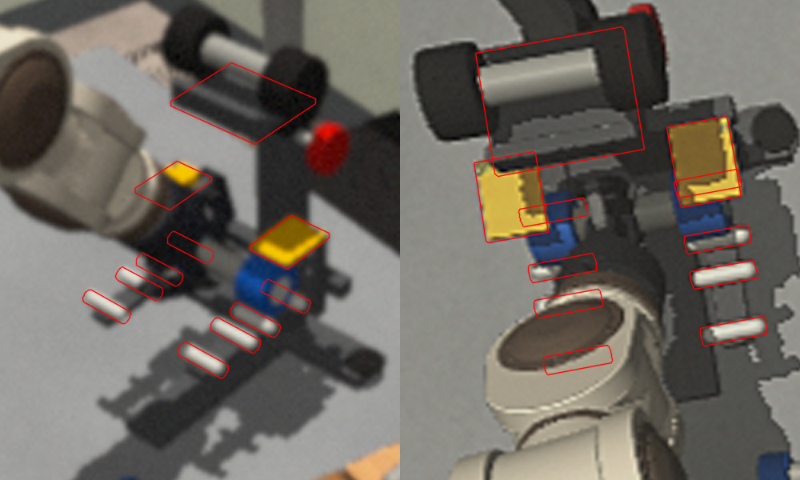

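send_rows(moves=[{"jaw": -1,"tx": -0.02,"ty": 0,"tz": -0.02,"roll": 0},{"jaw": -0.4,"tx": -0.02,"ty": 0,"tz": -0.02,"roll": 0},{"jaw": 0,"tx": -0.02,"ty": 0,"tz": -0.02,"roll": 0},{"jaw": 0.2,"tx": -0.02,"ty": 0,"tz": -0.02,"roll": 0},{"jaw": 0.2,"tx": -0.02,"ty": 0,"tz": -0.02,"roll": 0},{"jaw": 0.2,"tx": -0.02,"ty": 0,"tz": -0.02,"roll": 0}])

```text
clock: 17.25
ee_pos: [678.7, 207.8, 134.3]
tool_rot: [0.934, 0.104, 0.341, -0.035]
contact_force: [0.0, -0.8, -0.5]
grip_width: 51.2
```

```bash
python3 st.py; python3 look.py k5 x
```

```text
t 17.25 q [ 0.326 -0.176 -0.459  0.592 -0.072  1.648] ee [678.7 207.8 134.3] r 709.8 pitchsum 0.875
tilt 40.05 az 0.213 x [0.746 0.171 0.643] y [ 0.219 -0.976  0.006] z [ 0.629  0.136 -0.766] F [ 0.  -0.8 -0.5] w 51.2
```

View pics/k5.png

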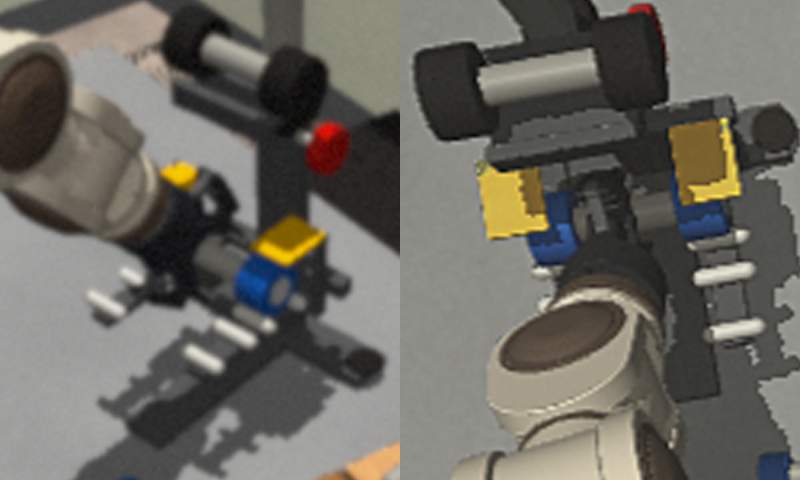

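send_rows(moves=[{"jaw": 0.2,"tx": 0,"ty": 0,"tz": -0.4,"roll": 0},{"jaw": 0.2,"tx": 0,"ty": 0,"tz": -1,"roll": 0},{"jaw": 0.2,"tx": 0,"ty": 0,"tz": -2,"roll": 0},{"jaw": 0.2,"tx": 0,"ty": 0,"tz": -3.2,"roll": 0},{"jaw": 0.2,"tx": 0,"ty": 0,"tz": -4.6,"roll": 0},{"jaw": 0.2,"tx": 0,"ty": 0,"tz": -6,"roll": 0},{"jaw": 0.2,"tx": 0,"ty": 0,"tz": -7.4,"roll": 0},{"jaw": 0.2,"tx": 0,"ty": 0,"tz": -8.5,"roll": 0},{"jaw": 0.2,"tx": 0,"ty": 0,"tz": -9,"roll": 0},{"jaw": 0.2,"tx": 0,"ty": 0,"tz": -9,"roll": 0}])

```text
clock: 18.18
ee_pos: [536.5, 177.1, 312.4]
tool_rot: [0.932, 0.104, 0.344, -0.036]
contact_force: [0.3, 0.4, 0.3]
grip_width: 51.0
```

```bash
python3 st.py; python3 look.py k6 x; python3 - <<'E'
from best import *
# find untilt plan options: starting states with q2 at lower limit, tilt 40, see per-row gains and drift
for r_,z_ in [(200,300),(250,350),(300,300),(150,400)]:
    f=lambda v:np.r_[fk(v,p)-[r_,z_],500*(v[0]-v[1]+v[2]-np.radians(50))]
    q=least_squares(f,np.clip([-.5,-.4,1.],lo,hi),bounds=(lo,hi)).x; print(show(q))
E
```

```text
t 18.18 q [ 0.369 -0.545 -0.381  1.033 -0.1    1.681] ee [536.5 177.1 312.4] r 564.9 pitchsum 0.87
tilt 40.51 az 0.215 x [0.741 0.17  0.65 ] y [ 0.219 -0.976  0.005] z [ 0.635  0.138 -0.76 ] F [0.3 0.4 0.3] w 51.0
(array([-0.845, -0.26 ,  1.67 ]), array([299., 376.]), np.float64(27.85))
(array([-0.845, -0.229,  1.632]), array([315., 403.]), np.float64(31.79))
(array([-0.845, -0.387,  1.462]), array([366., 338.]), np.float64(32.47))
(array([-0.845,  0.016,  1.902]), array([214., 485.]), np.float64(30.33))
```

View pics/k6.png

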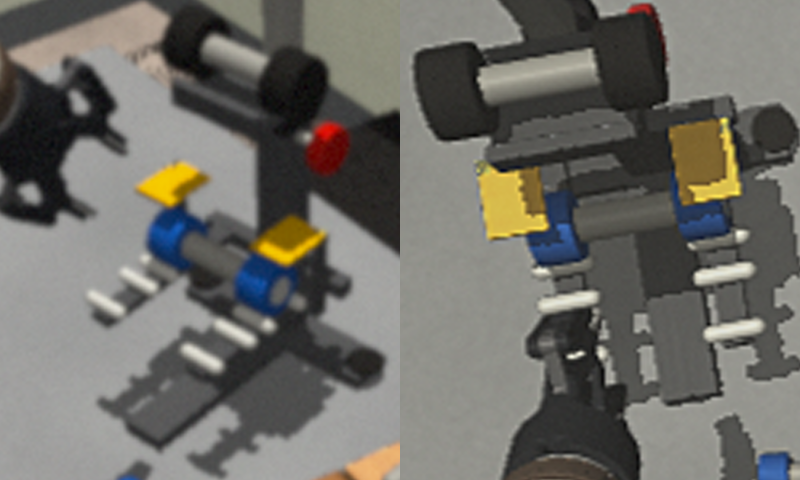

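```bash
python3 - <<'E'
from best import *
for z_ in (200,330):
    q=None
    for r_ in range(480,200,-5):
        f=lambda v:np.r_[fk(v,p)-[r_,z_],500*(v[0]-v[1]+v[2]-np.radians(50))]
        v=least_squares(f,np.clip([-.5,-.4,1.],lo,hi),bounds=(lo,hi)).x
        if v[0]<-.84: q=v;break
    print(r_,show(q))
    for i in range(20):
        b=best(q,-90,1); q=b[4]; print(i,'tx',b[1].round(2),'tz',b[2].round(2),show(q))
        if 90-np.degrees(q[0]-q[1]+q[2])<1: break
E
```

```text
475 (array([-0.843, -0.74 ,  0.976]), array([475., 200.]), np.float64(40.0))
0 tx -1.42 tz -0.82 (array([-0.845, -0.724,  1.033]), array([460., 198.]), np.float64(37.75))
1 tx -1.42 tz -0.82 (array([-0.845, -0.704,  1.092]), array([444., 197.]), np.float64(35.46))
2 tx -1.54 tz -0.56 (array([-0.845, -0.696,  1.141]), array([429., 192.]), np.float64(33.16))
3 tx -1.54 tz -0.56 (array([-0.845, -0.686,  1.192]), array([413., 188.]), np.float64(30.85))
4 tx -1.54 tz -0.56 (array([-0.845, -0.672,  1.245]), array([396., 186.]), np.float64(28.53))
5 tx -1.62 tz -0.28 (array([-0.845, -0.671,  1.287]), array([380., 179.]), np.float64(26.22))
6 tx -1.62 tz -0.28 (array([-0.845, -0.668,  1.331]), array([364., 173.]), np.float64(23.9))
7 tx -1.62 tz -0.28 (array([-0.845, -0.662,  1.377]), array([347., 169.]), np.float64(21.58))
8 tx -1.62 tz -0.28 (array([-0.845, -0.654,  1.425]), array([330., 167.]), np.float64(19.26))
9 tx -1.64 tz 0.0 (array([-0.845, -0.659,  1.461]), array([314., 160.]), np.float64(16.94))
10 tx -1.64 tz 0.0 (array([-0.845, -0.661,  1.499]), array([298., 154.]), np.float64(1
[... 1518 characters left out ...]
 1.649]), array([281., 251.]), np.float64(16.9))
10 tx -1.62 tz 0.28 (array([-0.845, -0.48 ,  1.681]), array([266., 242.]), np.float64(14.59))
11 tx -1.62 tz 0.28 (array([-0.845, -0.487,  1.715]), array([250., 235.]), np.float64(12.28))
12 tx -1.62 tz 0.28 (array([-0.845, -0.492,  1.75 ]), array([235., 229.]), np.float64(9.97))
13 tx -1.62 tz 0.28 (array([-0.845, -0.495,  1.787]), array([218., 225.]), np.float64(7.68))
14 tx -1.54 tz 0.56 (array([-0.845, -0.511,  1.811]), array([204., 216.]), np.float64(5.39))
15 tx -1.54 tz 0.56 (array([-0.845, -0.525,  1.836]), array([190., 208.]), np.float64(3.09))
16 tx -1.54 tz 0.56 (array([-0.845, -0.539,  1.863]), array([176., 201.]), np.float64(0.8))
```

```bash
python3 goto.py 437 95 345 0.2247
```

```text
tx ty tz [-2.58  2.34 -4.12] roll 0.01 dist 134.8 rows>= 4
```

send_rows(moves=[{"jaw": 0.2,"tx": -0.5,"ty": 0.5,"tz": -0.8,"roll": 0},{"jaw": 0.2,"tx": -1.1,"ty": 1,"tz": -1.8,"roll": 0},{"jaw": 0.2,"tx": -1.7,"ty": 1.5,"tz": -2.7,"roll": 0},{"jaw": 0.2,"tx": -2.2,"ty": 2,"tz": -3.5,"roll": 0},{"jaw": 0.2,"tx": -2.5,"ty": 2.3,"tz": -4,"roll": 0},{"jaw": 0.2,"tx": -2.58,"ty": 2.34,"tz": -4.12,"roll": 0},{"jaw": 0.2,"tx": -2.58,"ty": 2.34,"tz": -4.12,"roll": 0}])

```text
clock: 18.87
ee_pos: [437.4, 94.5, 344.2]
tool_rot: [0.934, 0.104, 0.341, -0.035]
contact_force: [-1.2, -0.1, -0.7]
grip_width: 51.1
```

```bash
python3 st.py; python3 best.py -90
```

```text
t 18.87 q [ 2.130e-01 -7.980e-01 -4.320e-01  1.236e+00 -1.000e-03  1.563e+00] ee [437.4  94.5 344.2] r 447.4 pitchsum 0.871
tilt 40.11 az 0.212 x [0.746 0.17  0.644] y [ 0.217 -0.976  0.006] z [ 0.63   0.136 -0.765] F [-1.2 -0.1 -0.7] w 51.1
128.84 tx -1.62 tz -0.28 tilt 38.84 (array([-0.845, -0.467,  1.271]), array([424., 329.]), np.float64(38.84))
```

send_rows(moves=[{"jaw": 0.2,"tx": -0.6,"ty": 0,"tz": -0.3,"roll": 0},{"jaw": 0.2,"tx": -1.0,"ty": 0,"tz": -0.5,"roll": 0}])

```text
clock: 19.03
ee_pos: [415.2, 90.2, 338.4]
tool_rot: [0.935, 0.105, 0.337, -0.035]
contact_force: [0.3, -0.6, 0.3]
grip_width: 51.0
```

send_rows(moves=[{"jaw": 0.2,"tx": -1.5,"ty": 0,"tz": -0.6,"roll": 0}])

```text
clock: 19.12
ee_pos: [401.8, 87.0, 338.4]
tool_rot: [0.94, 0.105, 0.322, -0.033]
contact_force: [-0.0, 0.3, 0.3]
grip_width: 51.1
```

send_rows(moves=[{"jaw": 0.2,"tx": -1.5,"ty": 0,"tz": -0.6,"roll": 0}])

```text
clock: 19.2
ee_pos: [386.4, 83.2, 340.2]
tool_rot: [0.945, 0.106, 0.307, -0.032]
contact_force: [1.0, -0.2, 0.9]
grip_width: 51.0
```

send_rows(moves=[{"jaw": 0.2,"tx": -1.5,"ty": 0,"tz": -0.6,"roll": 0}])

```text
clock: 19.28
ee_pos: [370.4, 79.2, 343.5]
tool_rot: [0.95, 0.107, 0.293, -0.03]
contact_force: [0.2, -0.2, -0.1]
grip_width: 50.8
```

```bash
python3 st.py; python3 best.py -90
```

```text
t 19.28 q [ 0.207 -0.844 -0.392  1.425  0.004  1.556] ee [370.4  79.2 343.5] r 378.8 pitchsum 0.973
tilt 34.26 az 0.215 x [0.806 0.185 0.563] y [ 0.22  -0.975  0.005] z [ 0.55   0.12  -0.826] F [ 0.2 -0.2 -0.1] w 50.8
121.97 tx -1.64 tz 0.0 tilt 31.97 (array([-0.845, -0.397,  1.461]), array([366., 332.]), np.float64(31.97))
```

send_rows(moves=[{"jaw": 0.2,"tx": -1.64,"ty": 0,"tz": 0,"roll": 0}])

```text
clock: 19.37
ee_pos: [360.7, 76.3, 336.6]
tool_rot: [0.954, 0.107, 0.28, -0.029]
contact_force: [-0.0, -0.5, 0.0]
grip_width: 50.9
```

send_rows(moves=[{"jaw": 0.2,"tx": -1.64,"ty": 0,"tz": 0,"roll": 0}])

```text
clock: 19.45
ee_pos: [350.6, 73.1, 326.0]
tool_rot: [0.958, 0.108, 0.264, -0.028]
contact_force: [0.8, 0.4, -0.1]
grip_width: 51.2
```

send_rows(moves=[{"jaw": 0.2,"tx": -1.64,"ty": 0,"tz": 0,"roll": 0}])

```text
clock: 19.53
ee_pos: [339.7, 69.6, 317.6]
tool_rot: [0.962, 0.108, 0.248, -0.027]
contact_force: [0.5, 0.1, -1.3]
grip_width: 51.3
```

send_rows(moves=[{"jaw": 0.2,"tx": -1.64,"ty": 0,"tz": 0,"roll": 0}])

```text
clock: 19.62
ee_pos: [328.1, 65.6, 311.0]
tool_rot: [0.966, 0.109, 0.232, -0.025]
contact_force: [0.1, 0.4, 0.3]
grip_width: 51.2
```

send_rows(moves=[{"jaw": 0.2,"tx": -1.64,"ty": 0,"tz": 0,"roll": 0}])

```text
clock: 19.7
ee_pos: [316.0, 61.0, 305.8]
tool_rot: [0.97, 0.11, 0.217, -0.025]
contact_force: [0.0, -0.6, -0.1]
grip_width: 51.4
```

send_rows(moves=[{"jaw": 0.2,"tx": -1.64,"ty": 0,"tz": 0,"roll": 0}])

```text
clock: 19.78
ee_pos: [303.3, 55.7, 301.8]
tool_rot: [0.973, 0.11, 0.201, -0.024]
contact_force: [0.4, -0.0, -0.2]
grip_width: 51.5
```

```bash
python3 st.py; python3 best.py -90
```

```text
t 19.78 q [ 0.152 -0.843 -0.397  1.611  0.032  1.504] ee [303.3  55.7 301.8] r 308.4 pitchsum 1.164
tilt 23.37 az 0.233 x [0.895 0.205 0.397] y [ 0.224 -0.975 -0.003] z [ 0.386  0.091 -0.918] F [ 0.4 -0.  -0.2] w 51.5
111.03 tx -1.62 tz 0.28 tilt 21.03 (array([-0.845, -0.408,  1.641]), array([295., 291.]), np.float64(21.03))
```

send_rows(moves=[{"jaw": 0.2,"tx": -1.3,"ty": -0.6,"tz": -0.2,"roll": 0}])

```text
clock: 19.87
ee_pos: [287.4, 65.5, 303.9]
tool_rot: [0.976, 0.108, 0.188, -0.022]
contact_force: [-0.4, -0.2, 0.2]
grip_width: 51.3
```

send_rows(moves=[{"jaw": 0.2,"tx": -1.5,"ty": -0.1,"tz": 0,"roll": 0}])

```text
clock: 19.95
ee_pos: [273.3, 67.6, 304.2]
tool_rot: [0.978, 0.109, 0.176, -0.021]
contact_force: [0.7, 0.1, -0.6]
grip_width: 51.1
```

```bash
python3 st.py; python3 best.py -90
```

```text
t 19.95 q [ 0.25  -0.844 -0.373  1.686 -0.008  1.597] ee [273.3  67.6 304.2] r 281.6 pitchsum 1.215
tilt 20.37 az 0.228 x [0.914 0.207 0.348] y [ 0.221 -0.975 -0.002] z [ 0.339  0.079 -0.937] F [ 0.7  0.1 -0.6] w 51.1
108.08 tx -1.62 tz 0.28 tilt 18.08 (array([-0.845, -0.38 ,  1.72 ]), array([267., 295.]), np.float64(18.08))
```

send_rows(moves=[{"jaw": 0.2,"tx": -1.6,"ty": 0,"tz": 0.28,"roll": 0}])

```text
clock: 20.03
ee_pos: [261.9, 66.2, 298.4]
tool_rot: [0.981, 0.111, 0.161, -0.019]
contact_force: [-1.5, -0.3, -0.5]
grip_width: 51.4
```

send_rows(moves=[{"jaw": 0.2,"tx": -1.6,"ty": 0.05,"tz": 0.28,"roll": 0}])

```text
clock: 20.12
ee_pos: [250.3, 63.2, 292.2]
tool_rot: [0.983, 0.111, 0.145, -0.016]
contact_force: [0.5, 1.0, -0.8]
grip_width: 51.3
```

send_rows(moves=[{"jaw": 0.2,"tx": -1.6,"ty": 0.05,"tz": 0.28,"roll": 0}])

```text
clock: 20.2
ee_pos: [238.2, 59.9, 287.8]
tool_rot: [0.985, 0.111, 0.13, -0.014]
contact_force: [0.5, 0.6, -0.4]
grip_width: 51.2
```

```bash
python3 st.py; python3 best.py -90
```

```text
t 20.2 q [ 0.258 -0.844 -0.382  1.771 -0.01   1.602] ee [238.2  59.9 287.8] r 245.6 pitchsum 1.309
tilt 14.99 az 0.22 x [0.942 0.216 0.259] y [ 0.223 -0.975  0.001] z [ 0.252  0.056 -0.966] F [ 0.5  0.6 -0.4] w 51.2
102.71 tx -1.54 tz 0.56 tilt 12.71 (array([-0.845, -0.4  ,  1.794]), array([233., 276.]), np.float64(12.71))
```

send_rows(moves=[{"jaw": 0.2,"tx": -1.54,"ty": 0.1,"tz": 0.5,"roll": 0}])

```text
clock: 20.28
ee_pos: [228.7, 55.9, 280.3]
tool_rot: [0.987, 0.112, 0.115, -0.012]
contact_force: [-0.2, 0.9, -0.3]
grip_width: 51.2
```

send_rows(moves=[{"jaw": 0.2,"tx": -1.54,"ty": 0.1,"tz": 0.5,"roll": 0}])

```text
clock: 20.37
ee_pos: [219.0, 51.3, 272.4]
tool_rot: [0.989, 0.112, 0.099, -0.01]
contact_force: [0.5, -0.1, -0.4]
grip_width: 51.5
```

send_rows(moves=[{"jaw": 0.2,"tx": -1.54,"ty": 0.1,"tz": 0.5,"roll": 0}])

```text
clock: 20.45
ee_pos: [208.7, 46.1, 265.9]
tool_rot: [0.99, 0.112, 0.084, -0.008]
contact_force: [0.4, 0.8, -0.7]
grip_width: 51.3
```

```bash
python3 st.py; python3 best.py -90; python3 look.py k7 x
```

```text
t 20.45 q [ 2.190e-01 -8.450e-01 -4.120e-01  1.835e+00 -1.000e-03  1.565e+00] ee [208.7  46.1 265.9] r 213.7 pitchsum 1.402
tilt 9.67 az 0.212 x [0.961 0.22  0.168] y [ 0.223 -0.975  0.002] z [ 0.164  0.035 -0.986] F [ 0.4  0.8 -0.7] w 51.3
97.38 tx -1.54 tz 0.56 tilt 7.38 (array([-0.845, -0.426,  1.861]), array([200., 257.]), np.float64(7.38))
```

View pics/k7_side.png

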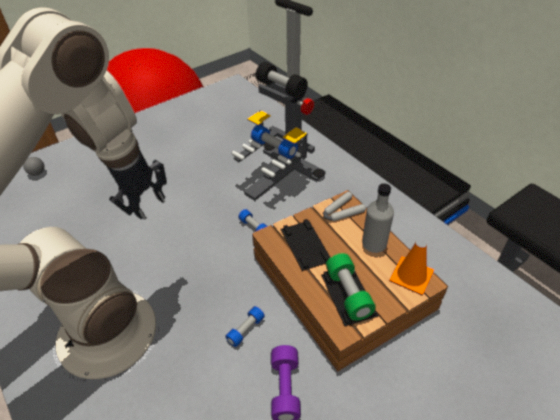

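send_rows(moves=[{"jaw": 0.2,"tx": -1.58,"ty": 0,"tz": 0.4,"roll": 0}])

```text
clock: 20.63
ee_pos: [197.6, 43.2, 264.1]
tool_rot: [0.991, 0.111, 0.071, -0.007]
contact_force: [-1.2, 0.4, 0.1]
grip_width: 50.9
```

send_rows(moves=[{"jaw": 0.2,"tx": -1.58,"ty": 0,"tz": 0.4,"roll": 0}])

```text
clock: 20.72
ee_pos: [184.2, 40.1, 262.4]
tool_rot: [0.992, 0.111, 0.055, -0.005]
contact_force: [0.7, 0.4, 0.8]
grip_width: 51.8
```

send_rows(moves=[{"jaw": 0.2,"tx": -1.58,"ty": 0,"tz": 0.4,"roll": 0}])

```text
clock: 20.8
ee_pos: [171.1, 36.9, 262.1]
tool_rot: [0.993, 0.111, 0.04, -0.004]
contact_force: [-0.7, -0.4, 0.3]
grip_width: 50.8
```

send_rows(moves=[{"jaw": 0.2,"tx": -1.58,"ty": 0,"tz": 0.4,"roll": 0}])

```text
clock: 20.88
ee_pos: [157.8, 33.5, 263.1]
tool_rot: [0.993, 0.111, 0.025, -0.002]
contact_force: [0.4, 0.1, -1.1]
grip_width: 51.2
```

```bash
python3 st.py; python3 best.py 0
```

```text
t 20.88 q [ 0.21  -0.846 -0.407  1.96  -0.     1.558] ee [157.8  33.5 263.1] r 161.3 pitchsum 1.52
tilt 2.9 az 0.201 x [0.974 0.221 0.051] y [ 0.221 -0.975  0.001] z [ 0.05   0.01  -0.999] F [ 0.4  0.1 -1.1] w 51.2
0.62 tx -1.42 tz 0.82 tilt 0.62 (array([-0.845, -0.427,  1.978]), array([150., 253.]), np.float64(0.62))
```

send_rows(moves=[{"jaw": 0.2,"tx": -1.42,"ty": 0,"tz": 0.7,"roll": 0}])

```text
clock: 20.97
ee_pos: [148.2, 30.9, 258.3]
tool_rot: [0.994, 0.111, 0.011, -0.001]
contact_force: [0.8, 0.6, -0.3]
grip_width: 51.2
```

```bash
python3 st.py; python3 best.py 0
```

```text
t 20.97 q [ 0.206 -0.847 -0.416  1.979 -0.     1.553] ee [148.2  30.9 258.3] r 151.4 pitchsum 1.548
tilt 1.3 az 0.196 x [0.975 0.221 0.023] y [ 0.221 -0.975  0.001] z [ 0.022  0.004 -1.   ] F [ 0.8  0.6 -0.3] w 51.2
0.03 tx -1.18 tz -0.21 tilt -0.03 (array([-0.845, -0.388,  2.028]), array([135., 271.]), np.float64(-0.03))
```

send_rows(moves=[{"jaw": 0.2,"tx": -0.7,"ty": 0,"tz": 0.4,"roll": 0}])

```text
clock: 21.05
ee_pos: [143.9, 29.6, 253.8]
tool_rot: [0.994, 0.111, 0.003, -0.0]
contact_force: [-0.4, 0.0, -0.0]
grip_width: 51.0
```

```bash
python3 st.py; python3 goto.py 493.2 -329.5 260 -0.35; python3 goto.py 330 -40 300 -0.1
```

```text
t 21.05 q [ 0.203 -0.847 -0.426  1.985 -0.     1.551] ee [143.9  29.6 253.8] r 146.9 pitchsum 1.565
tilt 0.36 az 0.175 x [0.975 0.221 0.006] y [ 0.221 -0.975  0.   ] z [ 0.006  0.001 -1.   ] F [-0.4  0.  -0. ] w 51.0
tx ty tz [10.45 17.1  -0.18] roll 6.57 dist 501.0 rows>= 13
tx ty tz [ 6.65  4.37 -1.81] roll 3.7 dist 204.0 rows>= 5
```

send_rows(moves=[{"jaw": 1,"tx": 1,"ty": 0.5,"tz": -0.3,"roll": 0.5},{"jaw": 1,"tx": 2.2,"ty": 1.3,"tz": -0.7,"roll": 1.1},{"jaw": 1,"tx": 3.5,"ty": 2.2,"tz": -1,"roll": 1.8},{"jaw": 1,"tx": 4.8,"ty": 3.2,"tz": -1.4,"roll": 2.5},{"jaw": 1,"tx": 6,"ty": 4.4,"tz": -1.6,"roll": 3.2},{"jaw": 1,"tx": 7,"ty": 5.8,"tz": -1.8,"roll": 3.9},{"jaw": 1,"tx": 7.8,"ty": 7.2,"tz": -1.8,"roll": 4.5},{"jaw": 1,"tx": 8.4,"ty": 8.6,"tz": -1.8,"roll": 5.1},{"jaw": 1,"tx": 9,"ty": 10,"tz": -1.8,"roll": 5.7},{"jaw": 1,"tx": 9.4,"ty": 11.4,"tz": -1.8,"roll": 6.2},{"jaw": 1,"tx": 9.8,"ty": 12.8,"tz": -1.8,"roll": 6.57},{"jaw": 1,"tx": 10.1,"ty": 14,"tz": -1.8,"roll": 6.57}])

```text
clock: 22.05
ee_pos: [468.8, -258.1, 299.6]
tool_rot: [0.985, -0.175, 0.003, -0.001]
contact_force: [0.5, 0.6, 0.3]
grip_width: 85.1
```

```bash
python3 st.py; python3 goto.py 493.2 -329 250 -0.35; python3 look.py k8 x
```

```text
t 22.05 q [-0.506  0.084  0.307  1.79   0.005  1.418] ee [ 468.8 -258.1  299.6] r 535.1 pitchsum 1.566
tilt 0.38 az 0.267 x [ 0.938 -0.345  0.005] y [-0.345 -0.939 -0.004] z [ 0.006  0.002 -1.   ] F [0.5 0.6 0.3] w 85.1
tx ty tz [1.89 2.33 1.98] roll -0.03 dist 89.9 rows>= 3
```

View pics/k8.png

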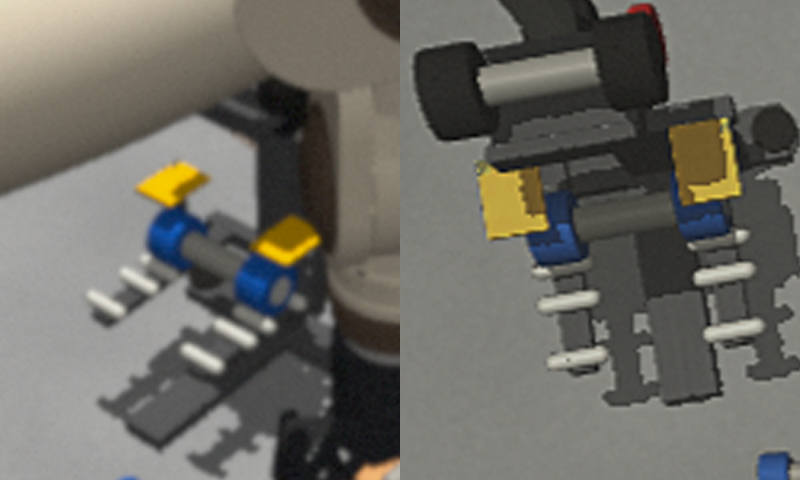

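send_rows(moves=[{"jaw": 1,"tx": 0.6,"ty": 0.8,"tz": 0.6,"roll": 0},{"jaw": 1,"tx": 1.2,"ty": 1.5,"tz": 1.2,"roll": 0},{"jaw": 1,"tx": 1.7,"ty": 2.1,"tz": 1.8,"roll": 0},{"jaw": 1,"tx": 1.89,"ty": 2.33,"tz": 1.98,"roll": 0},{"jaw": 1,"tx": 1.89,"ty": 2.33,"tz": 1.98,"roll": 0},{"jaw": 1,"tx": 1.89,"ty": 2.33,"tz": 1.98,"roll": 0}])

```text
clock: 22.65
ee_pos: [492.2, -325.9, 251.8]
tool_rot: [0.985, -0.174, 0.003, -0.002]
contact_force: [-0.5, -1.0, 0.4]
grip_width: 85.2
```

```bash
python3 st.py; python3 goto.py 493.2 -329 119.5 -0.35; python3 - <<'E'
from h import *
im=[r.grab_frame(n)[:,:,::-1] for n in("side","top")]
cv2.imwrite("pics/p5.png",np.hstack([cv2.resize(im[0][180:360,240:440],(444,400)),cv2.resize(im[1][100:280,260:420],(356,400))]))
E
```

```text
t 22.65 q [-0.587  0.191  0.332  1.707  0.005  1.333] ee [ 492.2 -325.9  251.8] r 590.3 pitchsum 1.566
tilt 0.41 az 0.293 x [ 0.939 -0.343  0.006] y [-0.343 -0.939 -0.004] z [ 0.007  0.002 -1.   ] F [-0.5 -1.   0.4] w 85.2
tx ty tz [0.05 0.13 5.29] roll 0.0 dist 132.3 rows>= 4
```

View pics/p5.png

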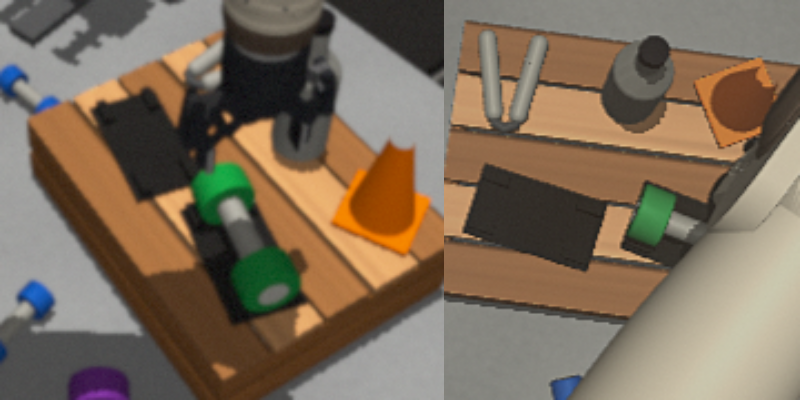

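```bash
python3 - <<'E'
from h import *
for uv in[(376,140),(391,165),(411,156)]: print('cone corners',atz("top",uv,100).round())
for uv in[(345,152)]: print('bottle base',atz("top",uv,110).round())
E
```

```text
cone corners [ 668. -340.  100.]
cone corners [ 603. -380.  100.]
cone corners [ 628. -432.  100.]
bottle base [ 631. -259.  110.]
```

Clear by >50 mm. Descend and grip.

send_rows(moves=[{"jaw": 1,"tx": 0.05,"ty": 0.1,"tz": 1,"roll": 0},{"jaw": 1,"tx": 0.05,"ty": 0.1,"tz": 2.1,"roll": 0},{"jaw": 1,"tx": 0.05,"ty": 0.1,"tz": 3.2,"roll": 0},{"jaw": 1,"tx": 0.05,"ty": 0.1,"tz": 4.2,"roll": 0},{"jaw": 1,"tx": 0.05,"ty": 0.1,"tz": 4.9,"roll": 0},{"jaw": 1,"tx": 0.05,"ty": 0.1,"tz": 5.2,"roll": 0},{"jaw": 1,"tx": 0.05,"ty": 0.1,"tz": 5.29,"roll": 0},{"jaw": 1,"tx": 0.05,"ty": 0.1,"tz": 5.29,"roll": 0}])

```text
clock: 23.42
ee_pos: [494.1, -328.7, 120.7]
tool_rot: [0.985, -0.174, 0.004, -0.001]
contact_force: [-1.0, 0.6, 1.0]
grip_width: 85.3
```

```bash
python3 st.py;python3 goto.py 493.2 -329 119.5 -0.35
```

```text
t 23.42 q [-0.59   0.17   0.054  1.448  0.005  1.33 ] ee [ 494.1 -328.7  120.7] r 593.4 pitchsum 1.564
tilt 0.49 az 0.089 x [ 0.94  -0.342  0.008] y [-0.342 -0.94  -0.004] z [ 0.008  0.001 -1.   ] F [-1.   0.6  1. ] w 85.3
tx ty tz [-0.03  0.02  0.05] roll 0.01 dist 1.5 rows>= 1
```

send_rows(force=70, moves=[{"jaw": -1,"tx": 0,"ty": 0,"tz": 0,"roll": 0},{"jaw": -1,"tx": 0,"ty": 0,"tz": 0,"roll": 0},{"jaw": -1,"tx": 0,"ty": 0,"tz": 0,"roll": 0},{"jaw": -1,"tx": 0,"ty": 0,"tz": 0,"roll": 0},{"jaw": -1,"tx": 0,"ty": 0,"tz": 0,"roll": 0},{"jaw": -1,"tx": 0,"ty": 0,"tz": 0,"roll": 0}])

```text
clock: 23.92
ee_pos: [494.1, -329.2, 120.3]
tool_rot: [0.985, -0.174, 0.004, -0.001]
contact_force: [1.2, 0.2, 4.3]
grip_width: 25.9
```

```bash
python3 st.py;python3 goto.py 493.2 -329 119.5 -0.35
```

```text
t 23.92 q [-0.59   0.171  0.054  1.448  0.005  1.33 ] ee [ 494.1 -329.2  120.3] r 593.7 pitchsum 1.564
tilt 0.49 az 0.088 x [ 0.94  -0.342  0.008] y [-0.342 -0.94  -0.004] z [ 0.008  0.001 -1.   ] F [1.2 0.2 4.3] w 25.9
tx ty tz [-0.04  0.01  0.03] roll 0.01 dist 1.2 rows>= 1
```

send_rows(moves=[{"jaw": -1,"tx": 0,"ty": 0,"tz": -0.3,"roll": 0},{"jaw": -1,"tx": 0,"ty": 0,"tz": -1,"roll": 0},{"jaw": -1,"tx": 0,"ty": 0,"tz": -2,"roll": 0},{"jaw": -1,"tx": 0,"ty": 0,"tz": -3.2,"roll": 0},{"jaw": -1,"tx": 0,"ty": 0,"tz": -4.5,"roll": 0},{"jaw": -1,"tx": 0,"ty": 0,"tz": -5.8,"roll": 0},{"jaw": -1,"tx": 0,"ty": 0,"tz": -7,"roll": 0},{"jaw": -1,"tx": 0,"ty": 0,"tz": -8,"roll": 0},{"jaw": -1,"tx": 0,"ty": 0,"tz": -8.5,"roll": 0},{"jaw": -1,"tx": 0,"ty": 0,"tz": -8.5,"roll": 0}])

```text
clock: 24.75
ee_pos: [492.4, -329.5, 334.6]
tool_rot: [0.985, -0.174, 0.005, -0.001]
contact_force: [0.1, -0.1, -8.0]
grip_width: 26.2
```

```bash
python3 st.py;python3 goto.py 470 -70 335 -0.1; python3 look.py k9 x
```

```text
t 24.75 q [-0.592  0.26   0.581  1.884  0.005  1.328] ee [ 492.4 -329.5  334.6] r 592.5 pitchsum 1.563
tilt 0.55 az -0.017 x [ 0.939 -0.343  0.009] y [-0.343 -0.939 -0.003] z [ 0.01 -0.   -1.  ] F [ 0.1 -0.1 -8. ] w 26.2
tx ty tz [-4.4  -9.44 -0.03] roll -2.86 dist 260.4 rows>= 7
```

View pics/k9_side.png

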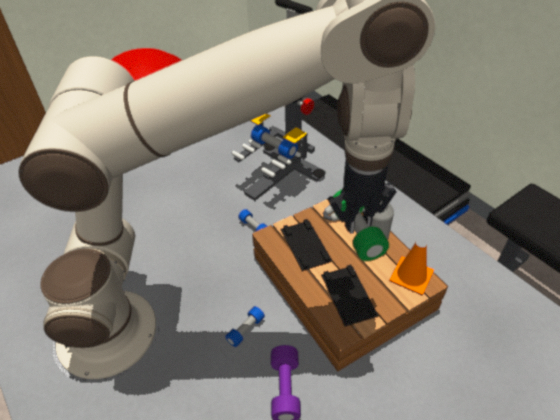

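send_rows(moves=[{"jaw": -1,"tx": -0.5,"ty": -0.8,"tz": 0,"roll": -0.2},{"jaw": -1,"tx": -1.1,"ty": -2,"tz": 0,"roll": -0.6},{"jaw": -1,"tx": -1.7,"ty": -3.4,"tz": 0,"roll": -1},{"jaw": -1,"tx": -2.3,"ty": -4.8,"tz": 0,"roll": -1.4},{"jaw": -1,"tx": -2.9,"ty": -6.2,"tz": 0,"roll": -1.8},{"jaw": -1,"tx": -3.5,"ty": -7.5,"tz": 0,"roll": -2.2},{"jaw": -1,"tx": -4,"ty": -8.6,"tz": 0,"roll": -2.6},{"jaw": -1,"tx": -4.3,"ty": -9.3,"tz": 0,"roll": -2.86},{"jaw": -1,"tx": -4.4,"ty": -9.44,"tz": 0,"roll": -2.86}])

```text
clock: 25.6
ee_pos: [468.8, -66.9, 330.5]
tool_rot: [0.999, -0.048, 0.002, -0.001]
contact_force: [0.4, 0.0, -8.4]
grip_width: 26.0
```

```bash
python3 st.py;python3 goto.py 560 181 330 0.22
```

```text
t 25.6 q [-0.144 -0.039  0.245  1.85   0.003  1.523] ee [468.8 -66.9 330.5] r 473.6 pitchsum 1.566
tilt 0.31 az 0.527 x [ 0.995 -0.096  0.004] y [-0.096 -0.995 -0.003] z [ 0.005  0.003 -1.   ] F [ 0.4  0.  -8.4] w 26.0
tx ty tz [  2.68 -10.22   0.06] roll -3.62 dist 264.2 rows>= 7
```

send_rows(moves=[{"jaw": -1,"tx": 0.1,"ty": -0.8,"tz": 0,"roll": -0.3},{"jaw": -1,"tx": 0.3,"ty": -2,"tz": 0,"roll": -0.8},{"jaw": -1,"tx": 0.6,"ty": -3.4,"tz": 0,"roll": -1.3},{"jaw": -1,"tx": 1,"ty": -4.8,"tz": 0,"roll": -1.8},{"jaw": -1,"tx": 1.4,"ty": -6.2,"tz": 0,"roll": -2.3},{"jaw": -1,"tx": 1.8,"ty": -7.6,"tz": 0,"roll": -2.8},{"jaw": -1,"tx": 2.2,"ty": -8.8,"tz": 0,"roll": -3.2},{"jaw": -1,"tx": 2.5,"ty": -9.7,"tz": 0,"roll": -3.5},{"jaw": -1,"tx": 2.68,"ty": -10.22,"tz": 0,"roll": -3.62},{"jaw": -1,"tx": 2.68,"ty": -10.22,"tz": 0,"roll": -3.62},{"jaw": -1,"tx": 2.68,"ty": -10.22,"tz": 0,"roll": -3.62}])

```text
clock: 26.52
ee_pos: [561.8, 177.8, 330.8]
tool_rot: [0.994, 0.108, 0.002, 0.0]
contact_force: [0.6, -0.8, -8.0]
grip_width: 26.1
```

```bash
python3 st.py;python3 tg.py " -75,0,60" " -75,0,6"; python3 look.py k10; python3 held.py k10 green 32 348 555,181 60,100,215,215
```

```text
t 26.52 q [ 3.070e-01  2.530e-01  5.640e-01  1.879e+00 -1.000e-03  1.662e+00] ee [561.8 177.8 330.8] r 589.3 pitchsum 1.567
tilt 0.21 az -0.039 x [0.977 0.215 0.004] y [ 0.215 -0.977  0.001] z [ 0.004 -0.    -1.   ] F [ 0.6 -0.8 -8. ] w 26.1
grasp in tree [-111.8   -3.9  199.5] tool y [-0.004 -1.     0.001]
[-75.0, 0.0, 60.0] d [ 1.45 -0.17  5.59]
[-75.0, 0.0, 6.0] d [ 1.44 -0.17  7.75]
[541.2  170.56  60.21] 765.6 544.0 in tree [-133.4   -6.5  198. ] yaw err deg 21.89
```

View pics/k10.png

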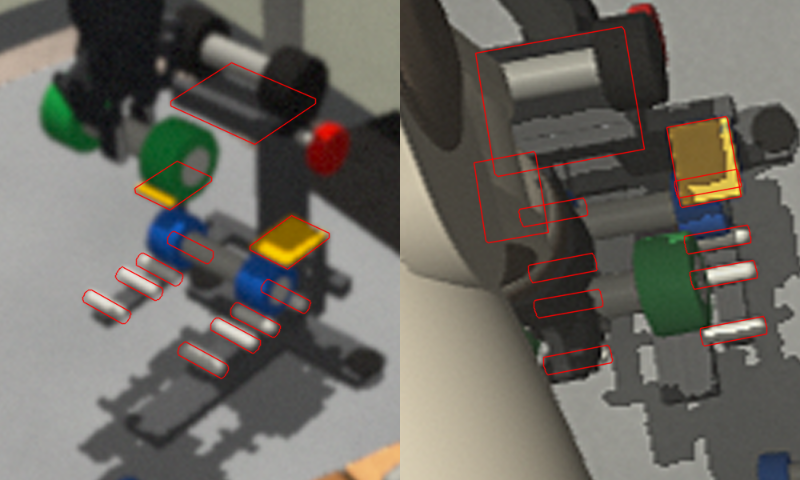

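```bash
python3 - <<'E'
from fit import *
from tree import *
im=cv2.imread("pics/k10_side.png"); b=(240,85,280,120); b=(205,75,285,130)
hs=[cyl(-75,-39,32)]
obs=dict(side=crop(color(im,'green'),b)); obs['side'][:, :35]=0
class B: pass
def cost(v):
    m=render("side",[place(p,v[0],v[1],348.5,.217) for p in hs],b); m[:,:35]=0
    return ((cv2.GaussianBlur(m,(0,0),1.)-cv2.GaussianBlur(obs['side'],(0,0),1.))**2).sum()
f=minimize(cost,[562,178],method='Nelder-Mead'); print(f.x,f.fun,obs['side'].sum(),(RT.T@(np.r_[f.x,348.5]-S)).round(1))
E
```

```text
[562.83406789 182.34965248] 45.91963195800781 447.0 [-109.7    0.3  198.5]
```

send_rows(moves=[{"jaw": -1,"tx": 0.5,"ty": -0.05,"tz": 0.6,"roll": -0.04},{"jaw": -1,"tx": 1,"ty": -0.1,"tz": 1.5,"roll": -0.04},{"jaw": -1,"tx": 1.3,"ty": -0.15,"tz": 2.5,"roll": -0.04},{"jaw": -1,"tx": 1.44,"ty": -0.15,"tz": 3.5,"roll": -0.04},{"jaw": -1,"tx": 1.44,"ty": -0.15,"tz": 4.5,"roll": -0.04},{"jaw": -1,"tx": 1.44,"ty": -0.15,"tz": 5.2,"roll": -0.04},{"jaw": -1,"tx": 1.44,"ty": -0.15,"tz": 5.6,"roll": -0.04},{"jaw": -1,"tx": 1.44,"ty": -0.15,"tz": 6.2,"roll": -0.04},{"jaw": -1,"tx": 1.44,"ty": -0.15,"tz": 6.5,"roll": -0.04},{"jaw": -1,"tx": 1.44,"ty": -0.15,"tz": 6.5,"roll": -0.04},{"jaw": -1,"tx": 1.44,"ty": -0.15,"tz": 6.5,"roll": -0.04}])

```text
clock: 27.53
ee_pos: [597.4, 188.8, 171.7]
tool_rot: [0.994, 0.109, 0.004, -0.0]
contact_force: [0.0, -0.3, -7.6]
grip_width: 26.1
```

```bash
python3 st.py;python3 tg.py " -75,0,6"; python3 look.py k11; python3 - <<'E'
from rig import r; from tree import *
E
```

```text
t 27.53 q [ 3.070e-01  2.510e-01  2.470e-01  1.559e+00 -1.000e-03  1.659e+00] ee [597.4 188.8 171.7] r 626.5 pitchsum 1.563
tilt 0.44 az 0.175 x [0.976 0.217 0.008] y [ 0.217 -0.976  0.   ] z [ 0.008  0.001 -1.   ] F [ 0.  -0.3 -7.6] w 26.1
grasp in tree [-74.8  -0.9  40.4] tool y [-0.001 -1.     0.   ]
[-75.0, 0.0, 6.0] d [-0.02 -0.04  1.37]
```

View pics/k11.png

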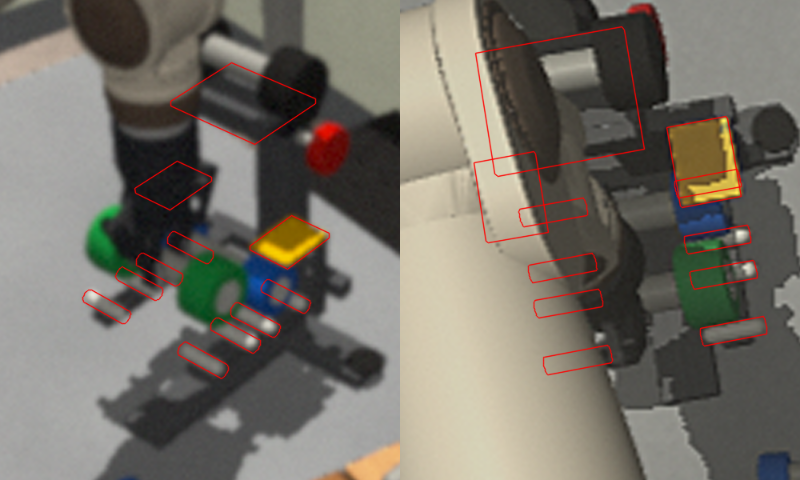

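```bash
cat > one.py <<'E'
import sys
from fit import *
from tree import *
name,z=sys.argv[1],float(sys.argv[2])
W=dict(side=(255,125,295,165),top=(170,125,205,170))
O={c_:crop(color(cv2.imread(f"pics/{name}_{c_}.png"),'green'),W[c_]) for c_ in W}
for cams in(["side"],["top"],["side","top"]):
    def cost(v):
        return sum(((cv2.GaussianBlur(render(c_,[place(cyl(-75,-39,32),v[0],v[1],z,YAW)],W[c_]),(0,0),1.)-cv2.GaussianBlur(O[c_],(0,0),1.))**2).sum() for c_ in cams)
    f=minimize(cost,[597,190],method='Nelder-Mead'); print(cams,round(f.fun),[O[c_].sum() for c_ in cams],(RT.T@(np.r_[f.x,z]-S)).round(1))
E
python3 one.py k11 189.5
```

```text
['side'] 27 [np.float32(361.0)] [-73.1   1.8  39.5]
['top'] 54 [np.float32(385.0)] [-73.4   0.1  39.5]
['side', 'top'] 82 [np.float32(361.0), np.float32(385.0)] [-73.6   1.5  39.5]
```

send_rows(moves=[{"jaw": -1,"tx": -0.02,"ty": 0,"tz": 0.3,"roll": 0},{"jaw": -1,"tx": -0.03,"ty": 0,"tz": 0.6,"roll": 0},{"jaw": -1,"tx": -0.04,"ty": 0,"tz": 0.85,"roll": 0},{"jaw": -1,"tx": -0.04,"ty": 0,"tz": 1.05,"roll": 0},{"jaw": -1,"tx": -0.04,"ty": 0,"tz": 1.2,"roll": 0},{"jaw": -1,"tx": -0.04,"ty": 0,"tz": 1.25,"roll": 0},{"jaw": -1,"tx": -0.04,"ty": 0,"tz": 1.25,"roll": 0}])

```text
clock: 28.22
ee_pos: [596.6, 189.1, 139.4]
tool_rot: [0.994, 0.109, 0.003, -0.0]
contact_force: [-0.5, -0.8, -7.1]
grip_width: 25.9
```

```bash
python3 st.py;python3 tg.py " -75,0,6"
```

```text
t 28.22 q [ 3.070e-01  2.470e-01  1.800e-01  1.497e+00 -1.000e-03  1.659e+00] ee [596.6 189.1 139.4] r 625.8 pitchsum 1.564
tilt 0.4 az 0.177 x [0.976 0.218 0.007] y [ 0.218 -0.976  0.   ] z [ 0.007  0.001 -1.   ] F [-0.5 -0.8 -7.1] w 25.9
grasp in tree [-75.5  -0.5   8.1] tool y [-0.001 -1.     0.   ]
[-75.0, 0.0, 6.0] d [ 0.02 -0.02  0.08]
```

send_rows(moves=[{"jaw": -1,"tx": 0,"ty": 0,"tz": 0.06,"roll": 0},{"jaw": -1,"tx": 0,"ty": 0,"tz": 0.1,"roll": 0},{"jaw": -1,"tx": 0,"ty": 0,"tz": 0.1,"roll": 0},{"jaw": -1,"tx": 0,"ty": 0,"tz": 0.1,"roll": 0}])

```text
clock: 28.55
ee_pos: [597.1, 189.2, 137.9]
tool_rot: [0.994, 0.109, 0.004, -0.0]
contact_force: [2.1, 0.0, -3.9]
grip_width: 25.8
```

```bash
python3 st.py;python3 tg.py " -75,0,6"
```

```text
t 28.55 q [ 3.070e-01  2.470e-01  1.770e-01  1.492e+00 -1.000e-03  1.659e+00] ee [597.1 189.2 137.9] r 626.4 pitchsum 1.562
tilt 0.51 az 0.2 x [0.976 0.217 0.009] y [ 0.217 -0.976  0.   ] z [ 0.009  0.002 -1.   ] F [ 2.1  0.  -3.9] w 25.8
grasp in tree [-75.   -0.5   6.6] tool y [-0.001 -1.     0.   ]
[-75.0, 0.0, 6.0] d [-0.   -0.02  0.02]
```

send_rows(moves=[{"jaw": -1,"tx": 0.02,"ty": 0,"tz": 0.04,"roll": 0},{"jaw": -1,"tx": 0.02,"ty": 0,"tz": 0.06,"roll": 0},{"jaw": -1,"tx": 0.02,"ty": 0,"tz": 0.06,"roll": 0}])

```text
clock: 28.8
ee_pos: [597.5, 189.4, 137.6]
tool_rot: [0.994, 0.109, 0.005, -0.001]
contact_force: [-1.8, -0.2, 5.0]
grip_width: 25.9
```

```bash
python3 st.py;python3 tg.py " -75,0,6"; python3 look.py k12; python3 one.py k12 155
```

```text
t 28.8 q [ 3.070e-01  2.470e-01  1.760e-01  1.491e+00 -1.000e-03  1.659e+00] ee [597.5 189.4 137.6] r 626.8 pitchsum 1.561
tilt 0.56 az 0.236 x [0.976 0.217 0.01 ] y [ 0.217 -0.976 -0.   ] z [ 0.009  0.002 -1.   ] F [-1.8 -0.2  5. ] w 25.9
grasp in tree [-74.5  -0.4   6.3] tool y [-0.001 -1.    -0.   ]
[-75.0, 0.0, 6.0] d [-0.02 -0.01  0.01]
['side'] 8 [np.float32(295.0)] [-76.9  -0.2   5. ]
['top'] 50 [np.float32(358.0)] [-74.1   0.9   5. ]
['side', 'top'] 61 [np.float32(295.0), np.float32(358.0)] [-74.8   0.9   5. ]
```

View pics/k12.png

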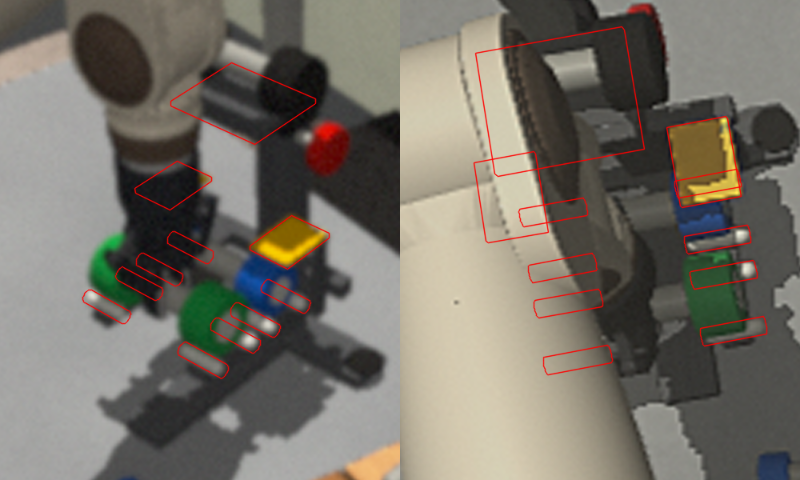

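send_rows(moves=[{"jaw": -0.4,"tx": 0,"ty": 0,"tz": -0.03,"roll": 0},{"jaw": -0.1,"tx": 0,"ty": 0,"tz": -0.03,"roll": 0},{"jaw": 0.1,"tx": 0,"ty": 0,"tz": -0.03,"roll": 0},{"jaw": 0.1,"tx": 0,"ty": 0,"tz": -0.03,"roll": 0},{"jaw": 0.1,"tx": 0,"ty": 0,"tz": -0.03,"roll": 0}])

```text
clock: 29.32
ee_pos: [597.3, 189.2, 136.5]
tool_rot: [0.994, 0.109, 0.004, -0.0]
contact_force: [0.6, -0.1, -0.5]
grip_width: 46.8
```

```bash
python3 st.py;python3 tg.py " -75,0,6"
```

```text
t 29.32 q [ 3.070e-01  2.480e-01  1.760e-01  1.491e+00 -1.000e-03  1.659e+00] ee [597.3 189.2 136.5] r 626.5 pitchsum 1.563
tilt 0.44 az 0.174 x [0.976 0.218 0.008] y [ 0.218 -0.976  0.   ] z [ 0.008  0.001 -1.   ] F [ 0.6 -0.1 -0.5] w 46.8
grasp in tree [-74.8  -0.5   5.2] tool y [-0.001 -1.     0.   ]
[-75.0, 0.0, 6.0] d [-0.01 -0.02 -0.03]
```

Released. Lift straight up, then back toward the robot, clear of the cameras' view.

send_rows(moves=[{"jaw": 0.1,"tx": 0,"ty": 0,"tz": -0.4,"roll": 0},{"jaw": 0.1,"tx": 0,"ty": 0,"tz": -1,"roll": 0},{"jaw": 0.1,"tx": 0,"ty": 0,"tz": -2,"roll": 0},{"jaw": 0.1,"tx": 0,"ty": 0,"tz": -3.2,"roll": 0},{"jaw": 0.1,"tx": -0.4,"ty": 0,"tz": -4.5,"roll": 0},{"jaw": 0.1,"tx": -1.2,"ty": 0,"tz": -5.6,"roll": 0},{"jaw": 0.1,"tx": -2.4,"ty": 0,"tz": -6.5,"roll": 0},{"jaw": 0.1,"tx": -3.8,"ty": 0,"tz": -7,"roll": 0},{"jaw": 0.1,"tx": -5.2,"ty": 0,"tz": -7,"roll": 0},{"jaw": 0.1,"tx": -6.6,"ty": 0,"tz": -7,"roll": 0},{"jaw": 0.1,"tx": -8,"ty": 0,"tz": -7,"roll": 0},{"jaw": 0.1,"tx": -9,"ty": 0,"tz": -7,"roll": 0}])

```text
clock: 30.32
ee_pos: [373.8, 139.3, 311.1]
tool_rot: [0.994, 0.109, 0.005, -0.0]
contact_force: [-0.2, -0.2, 0.9]
grip_width: 47.0
```

send_rows(moves=[{"jaw": 0.1,"tx": -0.8,"ty": 0,"tz": 0,"roll": 0},{"jaw": 0.1,"tx": -1.4,"ty": 0,"tz": 0,"roll": 0},{"jaw": 0.1,"tx": -1.8,"ty": 0,"tz": 0,"roll": 0},{"jaw": 0.1,"tx": -1.8,"ty": 0,"tz": 0,"roll": 0},{"jaw": 0.1,"tx": -1.8,"ty": 0,"tz": 0,"roll": 0}])

```text
clock: 30.73
ee_pos: [332.7, 130.3, 310.1]
tool_rot: [0.994, 0.11, 0.005, -0.0]
contact_force: [0.4, 0.1, -0.9]
grip_width: 46.8
```

```bash
python3 st.py; python3 look.py k13; python3 held.py k13 green 32 155 597,190 100,125,215,200; python3 held.py k13 blue 28 150 670,206 120,90,205,150
python3 - <<'E'
from fit import *
from tree import *
im={c_:cv2.imread(f"pics/k13_{c_}.png") for c_ in("side","top")}
b=dict(side=(225,110,300,170),top=(120,125,215,200)); obs={c_:crop(color(im[c_],'green'),b[c_]) for c_ in b}
f=fit(obs,[cyl(39,75,32),cyl(-75,-39,32)],155,(597,190,22),["side"],b); print(f.x,f.fun,(RT.T@(np.r_[f.x[:2],155]-S)).round(1))
E
```

```text
t 30.73 q [ 3.750e-01 -3.250e-01 -3.800e-02  1.848e+00 -1.000e-03  1.726e+00] ee [332.7 130.3 310.1] r 357.3 pitchsum 1.562
tilt 0.52 az 0.209 x [0.976 0.218 0.009] y [ 0.218 -0.976  0.   ] z [ 0.009  0.002 -1.   ] F [ 0.4  0.1 -0.9] w 46.8
[597.59 191.27  22.87] 122.9 753.0 in tree [-73.9   1.4   5. ] yaw err deg 0.5
[668.27 207.15  23.17] 317.7 386.0 in tree [-1.4  1.5  0. ] yaw err deg 0.67
[598.03385997 193.43752069  23.709515  ] 97.03072357177734 [-73.    3.4   5. ]
```

View pics/k13.png

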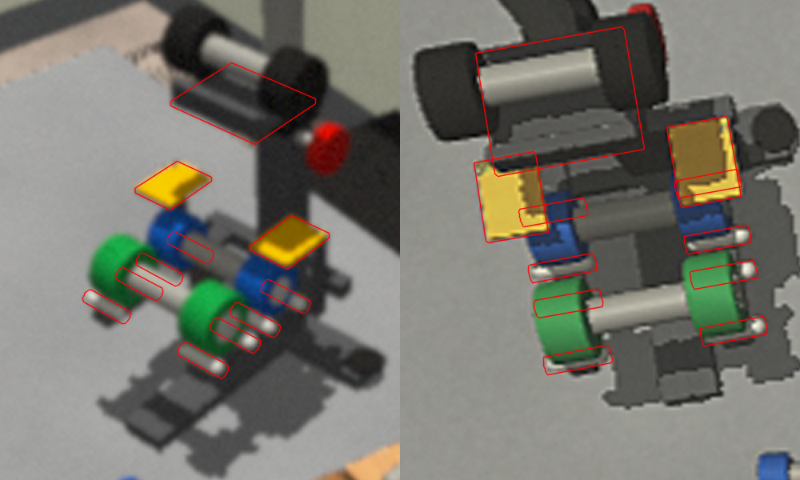

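View pics/k13_side.png

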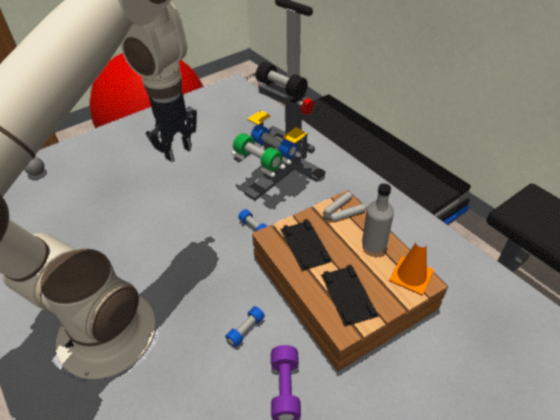

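```bash
python3 - <<'E'
from rig import r
print(r.finish_job())
E
```

```text
the job is handed in; nothing more can be done
None
```

Both dumbbells are on the lower arms of the tree and released, and I handed the job in at about 31 s with the gripper well clear of everything. The hand-in gave no verdict.

- **Small blue:** I picked the largest of the three blue ones, the one on the crate. The moves give no direct tilt, so I pushed repeatedly against the reach limit until the gripper leaned about 40°. I then went in level under the guards and lowered it into the inner cradle. At first it touched only the rear bar (about 28 N at the wrist), so I backed off 2–3 mm, reseated it and let go.
- **Big green:** I brought the gripper back to vertical, picked up the green one, set it in the outer cradle in front, let go and lifted away.

**Last checks:**
- **Position:** The top-camera fit puts both within about 1.5 mm of their seat centres and under 1° off square. The side camera disagrees somewhat: it puts the green one about 3 mm off along the cradle, part of which is the camera's own bias. In the final pictures both sit level on their bars.
- **Bystanders:** The cone, bottle, grip trainer and look-alikes appear where they started.
- **Forces:** Early on, hitting a joint limit while moving fast read about 57 N at the wrist. It vanished when I backed off, and the picture showed nothing near the gripper, so I took it as inertia rather than contact. It was the highest reading I saw, against the 120 N limit.

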